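# Find the rattling parts case and present it to the scanner

## Task

One of the three closed parts cases in the tray has a part loose inside: lift the cases one after another and shake each lengthwise, tipping it end down and back the other way a few times, until you find the one that rattles. Set every sound case gently back in the tray, standing flat and let go; keep hold of the rattling one and present it to the scanner, level, at the height of the scanner's window, one end label facing the window about a hand's breadth (100 mm) away. Finish holding it there, still, in the gripper alone; leave everything else on the bench and in the tray where it lies.

Things in the scene. Friction and masses are not known exactly. Their poses are not given: they have to be found in the camera images.
- case_1_mid (a point): centre (half-way up) of one of three outwardly identical closed grey plastic parts cases, 140 mm long (its x), 54 mm wide (its y), 46 mm high (its z, up); latches and hinges, 46 mm either side of the middle, make it 61 mm wide there; grasp it across its width at the middle. White labels with bars on both x ends. The numbers 1 to 3 do not tell where a case stands or which one rattles
- case_2_mid (a point): centre (half-way up) of the second parts case, like case_1. All three stand flat on the tray floor in a row along the tray's y, their length along the tray's x, at least 50 mm apart. Each weighs 0.6 to 0.8 kg; weight does not tell which one rattles. A light grip of about 30 N carries a case safely; squeezed with over 60 N it chatters in the fingers
- case_3_mid (a point): centre (half-way up) of the third parts case, like case_1. In exactly one of the three a steel part of 0.17 kg is loose and slides lengthwise, up to 55 mm either side of the middle: tipped 0.35 rad it reaches the lower end in half a second, shifts the load there and stays there when the case is levelled again. In the other two nothing moves and the weight lies at the middle
- tray: dark blue stacking tray that holds the cases, 220 mm (its x, pointing away from the robot) by 440 mm (its y), 5 mm floor, rim 22 mm high, 5 mm walls; origin at the centre of its underside, on the bench; too heavy to shift
- scan_window (a point): centre of the upright window of the hands-free code scanner on the bench beyond the tray, 127 mm above the bench; the window is 62 mm wide and 66 mm high; it looks along this point's -x axis (roughly towards the robot), y along the window's width, z up
- scanner: that scanner: round foot 112 mm across, head 62 mm deep (x), 86 mm wide, its top 175 mm above the bench; origin at the centre of its underside; fixed to the bench
- carbon_ring: bystander, leave alone: a black carbon ring, 48 mm across and 10 mm high, lying in the tray near the gap between two cases; origin at the centre of its underside
- sleeve: bystander, leave alone: a short steel sleeve, 33 mm across and 28 mm high, standing in the tray near the far rim; origin at the centre of its underside
- seat_ring: bystander, leave alone: a white ceramic ring, 52 mm across and 12 mm high, lying on the bench beside the scanner's foot; origin at the centre of its underside
- wrench: bystander, leave alone: a steel wrench lying on the bench to the left of the tray; origin at the centre of its underside
- bottle: bystander, leave alone: a dark drinking bottle, 76 mm across and 200 mm high, standing to the right of the tray; origin at the centre of its underside
- seal_unit: bystander, leave alone: an assembled steel shaft seal, 92 mm across and 82 mm high, standing to the right of the tray; origin at the centre of its underside
- carton: bystander, leave alone: a plain carton, 85 x 130 x 60 mm, on the bench at the far left; origin at the centre of its underside
There are look-alikes about, which are no part of the job. Leave any orange or purple look-alike of the part that bears case_1_mid alone.

How it is judged:
By the outcome, as a careful person would: the job done as asked, in the order asked, and still so for the second after the job is handed in, while the arm keeps its last pose, push and grip.
It also fails if it takes over 72 s, if anything falls off the work surface, if the arm or the gripper's body presses on something with over 40 N, if the wrist force passes 120 N, or if a joint passes its speed limit or range.

## Robot

A 7-joint arm with a two-finger parallel gripper is mounted at the origin on the work surface. World frame = base frame: x ahead of the robot, y to its left, z up, the work surface at z = 0. Lengths are in m, angles in rad, forces in N, time in s.
With the tool pointing down it reaches from about 0.4 to 0.9 m from the base axis. Payload 5.6 kg.
Tool frame: the origin (TCP) lies at the very end of the fingers, on their centre line; the grasp point (between the pads) lies 19 mm behind it (arm.tcp_to_grasp is the distance from the TCP to the grasp point, in m); x points along the fingers, z is the direction in which the jaws open and shut, and the axes are right-handed (so a half turn about x gives the same grasp; the last joint's range is limited). The gripper opens to 92 mm and grips with 3 to 60 N. Pads are 20 mm wide; open, the fingers measure 128 mm over their backs; the gripper's body (75 mm by 189 mm) begins 69 mm behind the grasp point.
Start: joints at [1.063, 0.468, -0.012, 1.603, 0.006, 1.071, -0.056], TCP at [0.291, -0.581, 0.215] pointing down, gripper open.
Joint ranges: [-2.53, 2.53], [-0.31, 2.02], [-1.57, 1.55], [0.28, 2.44], [-1.29, 4.43], [0.15, 1.84], [-2.92, 2.92]. Speed limits (rad/s): [2.57, 2.57, 3.14, 3.14, 3.14, 3.14, 3.14].

## Interface

Orientations are given as a unit quaternion [x, y, z, w].
In Python, from cell import monitor, optics, arm gives the robot as it stands.
- The arm moves only by the tool apply_moves, never from a script. Its argument "motion" is a list of rows, each an object of numbers: "ax", "ay", "az": the turn, a rotation vector about the tool's x, y, z as a fraction of full scale; "tx", "ty", "tz": the shift along the tool's x, y, z as a fraction of full scale; "gripper": the opening, from 0 (shut) to 1 (fully open). A call has 1 to 10 rows; each row shifts and turns the pose as measured when the row begins, along the tool's axes as they then stand; what a row does not reach is not made up. Full scale, the value 1, is 20 mm for a shift and 0.15 rad for a turn. A row lasts 1/8 s, in which the tool goes at most 62.5 mm and 10.7 degrees, less where a joint would pass 70% of its speed; a pose out of reach is approached as far as the arm can. A call with a number of a shift or a turn outside -1 to 1 is refused whole. A call with a gripper value outside its range is refused whole. The fingers move at their own pace and stop on an object; "squeeze" is the grip in N (left out, the last holds). Time passes only in rows, so rows that do not move let the fingers close. It gives the time, the measured TCP pose, the force and the opening at its end, in the units of the state.
- monitor.state(): the state, without advancing time (a new reading comes with each control period).
- optics.camera(name): name is "side" or "top" or "wrist"; returns the picture (480x640x3 uint8, blue, green, red); there is no depth.
- optics.camera_model(name): a dict with "fx", "fy", "cx", "cy" (pixels), "R" (3x3) and "t" (3): a world point X has camera coordinates R X + t. Camera axes: x right, y down, z forward; pixel columns grow to the right and rows downward; lengths in m; the calibration is good to about 2 mm. A picture is of the moment at which its call begins: read the wrist's pose just before it. camera_model takes no time and is no camera call; for the wrist camera it gives the pose at the moment of the call.
- arm.sign_off(): hands the job in, once; it reports no verdict.
The state is a dict: "clock": time; "joints": joint angles; "qvel": joint speeds; "tau": joint torques, N m; "position": TCP position; "tcp_rot": TCP orientation; "contact_force": force on the tool from outside, world axes, zero at the start; "moment": the same for the moment, N m; "gripper_width": finger opening in m.
Only numpy, scipy, OpenCV 4.12 (cv2) and the standard library are available. Lean on these libraries where they do the work, as an engineer would, in place of code of your own. Each camera call takes 0.05 s, during which the arm holds its last target.

## Working session

There is one attempt and no reset: what is moved stays moved. The work goes in short steps, Python scripts to look and compute and a tool call to move; the robot and the scene stay as the last step left them, time stands still between calls to the robot, and variables do not carry over. Pictures are saved under pics/ and viewed, and the job is handed in when it is done.

Besides the shell and the picture viewer there is one more tool, called after ">>>" as name(argument=value, ...), one argument or row to a line, values as JSON. apply_moves: Moves the arm, as the interface text tells. Its arguments: {"type":"object","properties":{"motion":{"type":"array","items":{"type":"object","properties":{"ax":{"type":"number","minimum":-1,"maximum":1},"ay":{"type":"number","minimum":-1,"maximum":1},"az":{"type":"number","minimum":-1,"maximum":1},"tx":{"type":"number","minimum":-1,"maximum":1},"ty":{"type":"number","minimum":-1,"maximum":1},"tz":{"type":"number","minimum":-1,"maximum":1},"gripper":{"type":"number"}}}},"squeeze":{"type":"number"}},"required":["motion"]}

```bash
ls; mkdir -p pics
cat > h.py <<'E'
import numpy as np, cv2
from cell import monitor, optics, arm
def snap(n,f):
    im=optics.camera(n); cv2.imwrite('pics/'+f,im); return im
def ray(m,u,v):
    R=np.array(m['R']);t=np.array(m['t'])
    d=R.T@np.array([(u-m['cx'])/m['fx'],(v-m['cy'])/m['fy'],1.]); return -R.T@t,d
def onz(m,u,v,z):
    c,d=ray(m,u,v); return c+d*(z-c[2])/d[2]
def proj(m,X):
    p=np.array(m['R'])@np.array(X)+np.array(m['t']); return m['fx']*p[0]/p[2]+m['cx'],m['fy']*p[1]/p[2]+m['cy']
E
python3 - <<'E'
from h import *
print(monitor.state())
snap('top','top0.png');snap('side','side0.png')
print(optics.camera_model('top'));print(optics.camera_model('side'))
E
```

```text
pics
{'clock': 0.0, 'joints': array([ 1.06302042,  0.46839437, -0.01160913,  1.60365645,  0.00604786,
        1.07140351, -0.05630098]), 'qvel': array([-0.00075253,  0.00061272, -0.00131577, -0.00033169,  0.0005013 ,
        0.00213546,  0.00129975]), 'tau': array([ 1.51382519e-04, -5.20572889e+01, -1.18884697e-02, -2.43748838e+01,
       -5.65827813e-02,  1.73474243e-02,  1.64035291e-04]), 'position': array([ 0.29099939, -0.58054289,  0.21361564]), 'tcp_rot': array([ 0.3717076 ,  0.60228212, -0.37113114,  0.6011251 ]), 'contact_force': array([0.57444455, 0.75052795, 1.0487318 ]), 'moment': array([-0.02182642,  0.02114118,  0.05404396]), 'gripper_width': 0.09175997293531765}
{'fx': 518.8185638927197, 'fy': 518.8185638927197, 'cx': 316.9954715646984, 'cy': 240.98283694039387, 'R': array([[ 0.02340047, -0.99958048,  0.01706726],
       [-0.99658256, -0.02467628, -0.07883069],
       [ 0.07921878, -0.01516426, -0.99674191]]), 't': array([-0.02185591,  0.52413226,  1.22309606])}
{'fx': 580.8204886718778, 'fy': 580.8204886718778, 'cx': 313.16294669753114, 'cy': 232.95622567307228, 'R': array([[-0.98723799, -0.15898073,  0.00928907],
       [-0.12368018,  0.72867084, -0.67360376],
       [ 0.10032134, -0.66615609, -0.7390343 ]]), 't': array([0.48964644, 0.12000045, 1.36700527])}
```

View pics/top0.png

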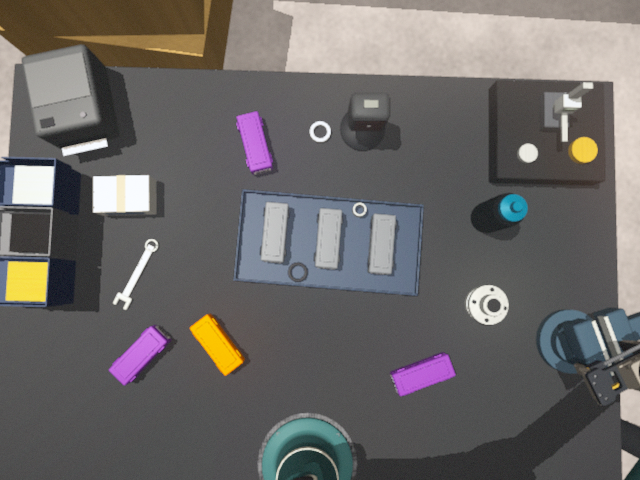

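View pics/side0.png

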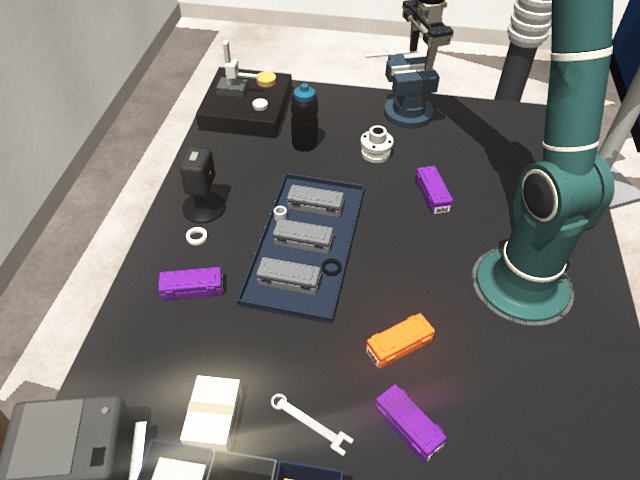

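The side view and top view agree. The three grey cases in the tray are at top pixels (275,232), (329,238) and (382,244). Things that could be mistaken for them: purple cases at (254,142), (139,355) and (423,374), an orange one at (217,345), and the white carton at (124,195). The grey ones in the tray are the targets. The scanner is at about (370,115). Next I'll measure them and check a close crop.

Run:
```python
from h import *
im=cv2.imread('pics/top0.png'); m=optics.camera_model('top')
hsv=cv2.cvtColor(im,cv2.COLOR_BGR2HSV)
print([hsv[y,x] for x,y in [(275,225),(329,238),(382,244),(340,200),(300,220)]])
roi=np.zeros(im.shape[:2],np.uint8); roi[185:300,230:430]=1
mask=((hsv[...,1]<60)&(hsv[...,2]>90)&(roi>0)).astype(np.uint8)
mask=cv2.morphologyEx(mask,cv2.MORPH_OPEN,np.ones((3,3)))
cs,_=cv2.findContours(mask,cv2.RETR_EXTERNAL,cv2.CHAIN_APPROX_NONE)
for c in cs:
    if cv2.contourArea(c)<60: continue
    r=cv2.minAreaRect(c); bx=cv2.boxPoints(r)
    P=np.array([onz(m,u,v,.051) for u,v in bx])[:,:2]
    e=[np.linalg.norm(P[1]-P[0]),np.linalg.norm(P[2]-P[1])]
    d=(P[1]-P[0]) if e[0]>e[1] else P[2]-P[1]
    if d[0]<0:d=-d
    print(cv2.contourArea(c),r[0],P.mean(0).round(4),np.round(e,4),np.arctan2(d[1],d[0]).round(4))
# tray corners
for u,v in [(246,191),(423,205),(417,295),(235,279)]: print('tray',onz(m,u,v,.022).round(3))
crop=cv2.resize(im[60:310,220:440],None,fx=2.4,fy=2.4,interpolation=cv2.INTER_CUBIC); cv2.imwrite('pics/c1.png',crop)
s=cv2.imread('pics/side0.png'); cv2.imwrite('pics/c2.png',cv2.resize(s[130:330,150:380],None,fx=3,fy=3,interpolation=cv2.INTER_CUBIC))
```

```text
[array([120,   3, 196], dtype=uint8), array([ 98,   5, 190], dtype=uint8), array([ 90,   3, 182], dtype=uint8), array([106,  62,  78], dtype=uint8), array([108,  48, 155], dtype=uint8)]
92.5 (259.0, 291.5) [0.4014 0.1228] [0.0463 0.0346] -1.5475
189.0 (237.0, 290.5) [0.4025 0.1738] [0.0324 0.0392] 0.0345
11590.5 (317.968994140625, 242.37242126464844) [ 0.5196 -0.0114] [0.2064 0.3638] 1.513
1794.0 (303.5, 229.0) [0.5502 0.0231] [0.3466 0.2077] -1.5442
tray [0.641 0.165 0.022]
tray [ 0.618 -0.263  0.022]
tray [ 0.401 -0.251  0.022]
tray [0.429 0.183 0.022]
```

View pics/c1.png

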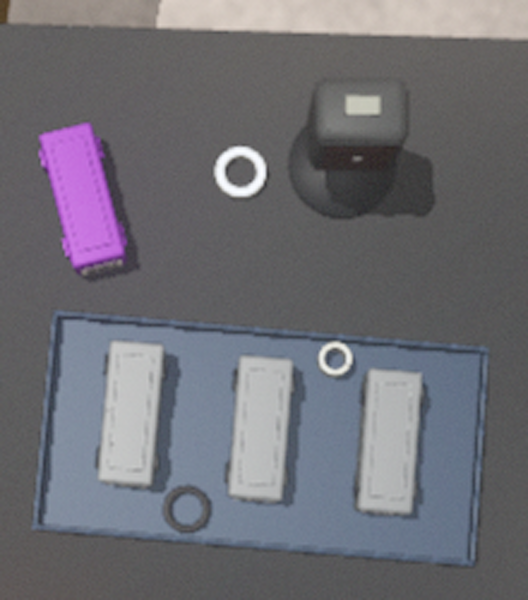

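View pics/c2.png

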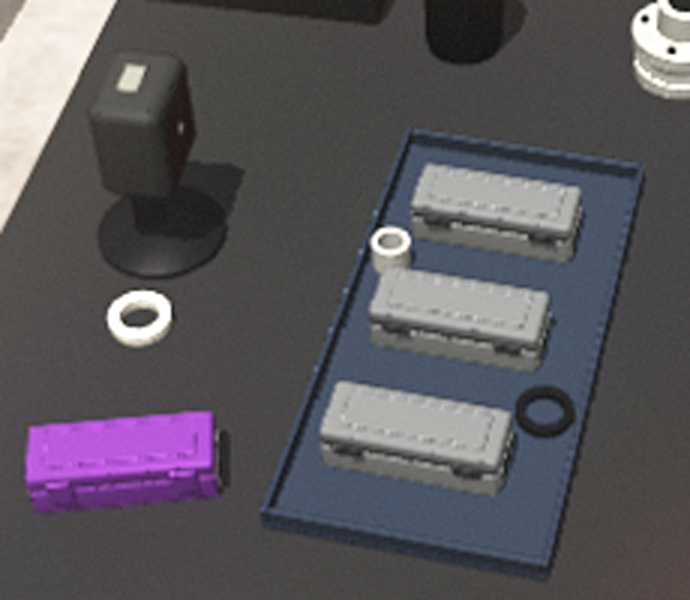

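The close crops confirm three grey cases in the tray. The sleeve sits near the far rim, between the middle and right cases, and the carbon ring lies near the left/middle gap. I'll refine the mask.

Run:
```python
from h import *
im=cv2.imread('pics/top0.png'); m=optics.camera_model('top')
hsv=cv2.cvtColor(im,cv2.COLOR_BGR2HSV)
roi=np.zeros(im.shape[:2],np.uint8); roi[185:300,230:430]=1
mask=((hsv[...,1]<25)&(hsv[...,2]>150)&(roi>0)).astype(np.uint8)
mask=cv2.morphologyEx(mask,cv2.MORPH_OPEN,np.ones((3,3)))
cs,_=cv2.findContours(mask,cv2.RETR_EXTERNAL,cv2.CHAIN_APPROX_NONE)
for c in cs:
    if cv2.contourArea(c)<60: continue
    r=cv2.minAreaRect(c); bx=cv2.boxPoints(r)
    P=np.array([onz(m,u,v,.051) for u,v in bx])[:,:2]
    e=[np.linalg.norm(P[1]-P[0]),np.linalg.norm(P[2]-P[1])]
    d=(P[1]-P[0]) if e[0]>e[1] else P[2]-P[1]
    if d[0]<0:d=-d
    print(cv2.contourArea(c),np.round(r[0],1),P.mean(0).round(4),np.round(e,4),np.arctan2(d[1],d[0]).round(4))
g=im[80:160,330:410]
cv2.imwrite('pics/c3.png',cv2.resize(cv2.convertScaleAbs(g,alpha=2,beta=20),None,fx=7,fy=7,interpolation=cv2.INTER_CUBIC))
s=cv2.imread('pics/side0.png')[140:230,170:240]
cv2.imwrite('pics/c4.png',cv2.resize(cv2.convertScaleAbs(s,alpha=2,beta=20),None,fx=6.5,fy=6.5,interpolation=cv2.INTER_CUBIC))
```

```text
1159.5 [382.  243.2] [ 0.521  -0.1612] [0.1362 0.0504] -0.0561
1171.0 [328.1 237.6] [ 0.5309 -0.0346] [0.1365 0.0508] -0.0562
1200.5 [273.6 231.4] [0.5423 0.0931] [0.1374 0.0521] -0.0585
```

View pics/c3.png

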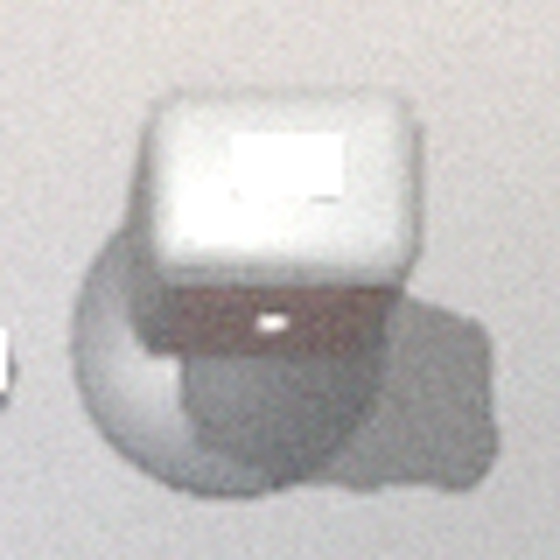

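View pics/c4.png

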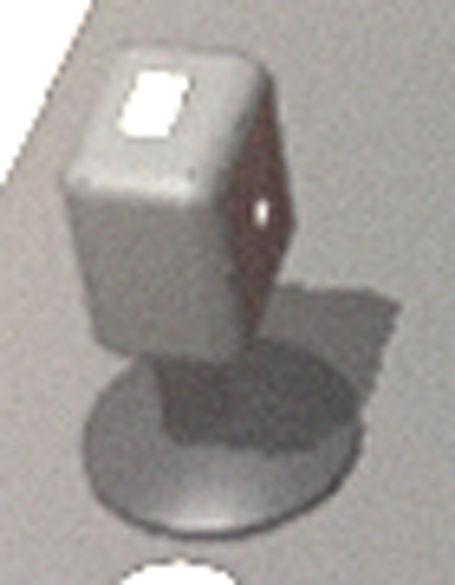

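Run:
```python
from h import *
m=optics.camera_model('top'); s=optics.camera_model('side')
for n,u,v,z in [('TL',354.3,121.3,.16),('TR',386.4,121.3,.16),('BL',353.6,130.3,.094),('BR',384.3,130,.094),
  ('hBL',330+160/7,80+270/7,.17),('hBR',330+415/7,80+270/7,.17),('hTL',330+155/7,80+95/7,.17),('hTR',330+410/7,80+95/7,.17)]: print(n,onz(m,u,v,z).round(4))
def tri(a,b):
    c1,d1=ray(m,*a);c2,d2=ray(s,*b);A=np.c_[d1,-d2];x=np.linalg.lstsq(A,c2-c1,rcond=None)[0]
    p,q=c1+x[0]*d1,c2+x[1]*d2; return ((p+q)/2).round(4),np.linalg.norm(p-q).round(4)
print(tri((368.9,126),(210.3,172.6)))
# foot ellipse in top at z~.005
cx=(330+(75+385)/14); print(onz(m,330+230/7,80+350/7,.005))
# label centroids both
im=cv2.imread('pics/top0.png');si=cv2.imread('pics/side0.png')
for n,I,(a,b,c,d),mm in [('t',im,(95,115,355,390),m),('s',si,(145,170,180,205),s)]:
    g=I[a:b,c:d].astype(int).sum(2); k=(g>330).astype(np.uint8); M=cv2.moments(k,True); print(n,M['m00'],c+M['m10']/M['m00'],a+M['m01']/M['m00'], g.max())
```

```text
TL [ 0.776 -0.082  0.16 ]
TR [ 0.778  -0.1518  0.16  ]
BL [ 0.7758 -0.0862  0.094 ]
BR [ 0.7786 -0.1569  0.094 ]
hBL [ 0.7788 -0.0779  0.17  ]
hBR [ 0.781  -0.1565  0.17  ]
hTL [ 0.8339 -0.0754  0.17  ]
hTR [ 0.8363 -0.1543  0.17  ]
(array([ 0.7739, -0.1174,  0.1298]), np.float64(0.0037))
[ 0.80393277 -0.11646951  0.005     ]
t 361.0 366.3296398891967 106.25761772853186 588
s 75.0 192.81333333333333 155.30666666666667 694
```

```bash
cat >> h.py <<'E'
from scipy.spatial.transform import Rotation as Ro
CASES={'R':(.521,-.1612,-.057),'M':(.5309,-.0346,-.057),'L':(.5423,.0931,-.057)}
def Rdes(yaw,s,pitch=0):
    y=np.array([-np.sin(yaw),np.cos(yaw),0])*s; x=np.array([0,0,-1.]); 
    R=np.c_[x,np.cross(y,x),y]; return R
def plan(x,y,z,yaw,s=None):
    st=monitor.state(); p=st['position']; R=Ro.from_quat(st['tcp_rot']).as_matrix()
    opts=[s] if s else [1,-1]
    for q in opts:
        D=Rdes(yaw,q); rv=Ro.from_matrix(R.T@D).as_rotvec(); t=R.T@(np.array([x,y,z])-p)
        td=D.T@(np.array([x,y,z])-p)
        print('s',q,'turn/0.15',(rv/.15).round(2),'shift/20mm (now axes)',(t/.02).round(2),'(final axes)',(td/.02).round(2))
    print('t',round(st['clock'],2),'p',p.round(4),'tool axes x,z',R[:,0].round(3),R[:,2].round(3),'F',st['contact_force'].round(2),'M',st['moment'].round(3),'w',round(st['gripper_width'],4),'q',st['joints'].round(2))
E
python3 - <<'E'
from h import *
plan(.521,-.1612,.215,-.057)
E
```

```text
s 1 turn/0.15 [-1.747e+01 -0.000e+00 -1.000e-02] shift/20mm (now axes) [ -0.04  19.68 -13.59] (final axes) [ -0.06 -10.28  21.59]
s -1 turn/0.15 [ 3.48 -0.01  0.  ] shift/20mm (now axes) [ -0.04  19.68 -13.59] (final axes) [ -0.06  10.28 -21.59]
t 0.1 p [ 0.2911 -0.5806  0.2137] tool axes x,z [-0.001  0.001 -1.   ] [ 0.448 -0.894 -0.002] F [0.28 0.16 0.42] M [ 0.019 -0.02  -0.028] w 0.0916 q [ 1.06  0.47 -0.01  1.6   0.01  1.07 -0.06]
```

>>> apply_moves(
  motion=[
    {"ax": 0.87, "ty": 0.95, "tz": -0.7, "gripper": 1},
    {"ax": 0.87, "ty": 0.85, "tz": -0.8},
    {"ax": 0.87, "ty": 0.75, "tz": -0.9},
    {"ax": 0.87, "ty": 0.62, "tz": -1},
    {"ty": 0.47, "tz": -1},
    {"ty": 0.47, "tz": -1},
    {"ty": 0.47, "tz": -1},
    {"ty": 0.47, "tz": -1},
    {"ty": 0.47, "tz": -1},
    {"ty": 0.47, "tz": -1},
  ],
  squeeze=30,
)

```text
validation failed for argument at $.mo...
```

Run:
```python
from h import *
plan(.521,-.1612,.12,-.057,-1)
```

```text
s -1 turn/0.15 [ 3.48 -0.01  0.  ] shift/20mm (now axes) [  4.71  19.68 -13.59] (final axes) [  4.69  10.28 -21.59]
t 0.1 p [ 0.2911 -0.5806  0.2137] tool axes x,z [-0.001  0.001 -1.   ] [ 0.448 -0.894 -0.002] F [0.28 0.16 0.42] M [ 0.019 -0.02  -0.028] w 0.0916 q [ 1.06  0.47 -0.01  1.6   0.01  1.07 -0.06]
```

>>> apply_moves(
  motion=[
    {"ax": 0.87, "ay": 0, "az": 0, "tx": 0, "ty": 0.95, "tz": -0.7, "gripper": 1},
    {"ax": 0.87, "ay": 0, "az": 0, "tx": 0, "ty": 0.85, "tz": -0.8, "gripper": 1},
    {"ax": 0.87, "ay": 0, "az": 0, "tx": 0, "ty": 0.75, "tz": -0.9, "gripper": 1},
    {"ax": 0.87, "ay": 0, "az": 0, "tx": 0, "ty": 0.62, "tz": -1, "gripper": 1},
    {"ax": 0, "ay": 0, "az": 0, "tx": 0, "ty": 0.47, "tz": -1, "gripper": 1},
    {"ax": 0, "ay": 0, "az": 0, "tx": 0, "ty": 0.47, "tz": -1, "gripper": 1},
    {"ax": 0, "ay": 0, "az": 0, "tx": 0, "ty": 0.47, "tz": -1, "gripper": 1},
    {"ax": 0, "ay": 0, "az": 0, "tx": 0, "ty": 0.47, "tz": -1, "gripper": 1},
    {"ax": 0, "ay": 0, "az": 0, "tx": 0, "ty": 0.47, "tz": -1, "gripper": 1},
    {"ax": 0, "ay": 0, "az": 0, "tx": 0, "ty": 0.47, "tz": -1, "gripper": 1},
  ],
  squeeze=30,
)

```text
clock: 1.35
position: [0.4001, -0.3752, 0.2092]
tcp_rot: [-0.519, -0.484, 0.519, -0.476]
contact_force: [-0.6, -0.2, -0.0]
gripper_width: 0.0919
```

Run:
```python
from h import *
plan(.521,-.1612,.12,-.057,-1)
```

```text
s -1 turn/0.15 [-0.15 -0.05  0.05] shift/20mm (now axes) [  4.5    5.22 -11.11] (final axes) [  4.46   5.43 -11.03]
t 1.35 p [ 0.4001 -0.3752  0.2092] tool axes x,z [-0.007  0.008 -1.   ] [-0.079 -0.997 -0.007] F [-0.62 -0.19 -0.04] M [ 0.018 -0.005 -0.055] w 0.0919 q [ 0.68  0.31  0.01  1.85 -0.01  0.99 -0.95]
```

>>> apply_moves(
  motion=[
    {"ax": -0.15, "ay": 0, "az": 0, "tx": 0, "ty": 0.5, "tz": -1, "gripper": 1},
    {"ax": 0, "ay": 0, "az": 0, "tx": 0, "ty": 0.5, "tz": -1, "gripper": 1},
    {"ax": 0, "ay": 0, "az": 0, "tx": 0, "ty": 0.5, "tz": -1, "gripper": 1},
    {"ax": 0, "ay": 0, "az": 0, "tx": 0, "ty": 0.5, "tz": -1, "gripper": 1},
    {"ax": 0, "ay": 0, "az": 0, "tx": 0, "ty": 0.5, "tz": -1, "gripper": 1},
    {"ax": 0, "ay": 0, "az": 0, "tx": 0.5, "ty": 0.5, "tz": -1, "gripper": 1},
    {"ax": 0, "ay": 0, "az": 0, "tx": 0.9, "ty": 0.5, "tz": -1, "gripper": 1},
    {"ax": 0, "ay": 0, "az": 0, "tx": 0.9, "ty": 0.5, "tz": -1, "gripper": 1},
    {"ax": 0, "ay": 0, "az": 0, "tx": 0.9, "ty": 0.5, "tz": -1, "gripper": 1},
    {"ax": 0, "ay": 0, "az": 0, "tx": 0.9, "ty": 0.5, "tz": -1, "gripper": 1},
  ],
)

```text
clock: 2.6
position: [0.5151, -0.1702, 0.1256]
tcp_rot: [0.512, 0.492, -0.511, 0.484]
contact_force: [0.3, 0.1, -0.2]
gripper_width: 0.0918
```

Run:
```python
from h import *
plan(.521,-.1612,.012,-.057,-1)
m=optics.camera_model('wrist'); im=snap('wrist','w1.png'); np.save('w1.npy',[m['fx'],m['cx'],m['cy']]); import pickle; pickle.dump(m,open('w1.pkl','wb'))
plan(.521,-.1612,.012,-.057,-1)
```

```text
s -1 turn/0.15 [ 0.06 -0.05  0.05] shift/20mm (now axes) [ 5.68  0.31 -0.42] (final axes) [ 5.68  0.27 -0.47]
t 2.6 p [ 0.5151 -0.1702  0.1256] tool axes x,z [-0.006  0.008 -1.   ] [-0.048 -0.999 -0.008] F [ 0.34  0.06 -0.16] M [-0.002  0.002 -0.022] w 0.0918 q [ 0.34  0.41 -0.1   1.93  0.04  0.81 -1.4 ]
s -1 turn/0.15 [ 0.09 -0.07  0.06] shift/20mm (now axes) [ 5.57  0.33 -0.2 ] (final axes) [ 5.57  0.28 -0.26]
t 2.65 p [ 0.5152 -0.1661  0.1234] tool axes x,z [-0.009  0.011 -1.   ] [-0.043 -0.999 -0.011] F [ 1.21  2.22 -2.35] M [ 0.216 -0.025 -0.002] w 0.0918 q [ 0.34  0.41 -0.1   1.93  0.04  0.81 -1.4 ]
```

View pics/w1.png

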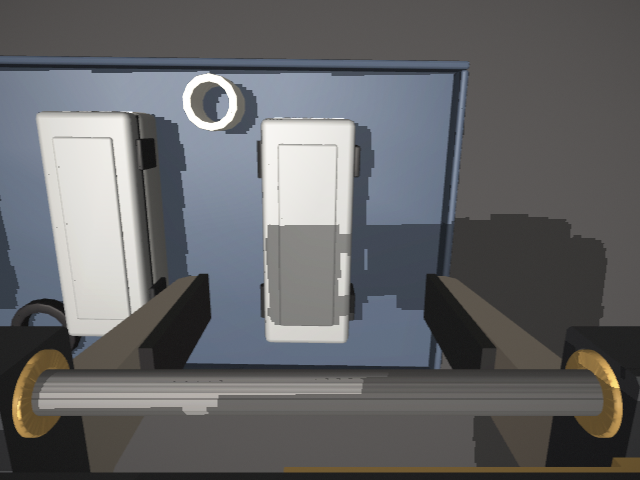

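The wrist view shows the right-hand case between the open fingers, with its top corners at about (263,120), (354,121), (266,341) and (348,341). The sleeve is at (210,102).

Run:
```python
from h import *
import pickle; m=pickle.load(open('w1.pkl','rb'))
P=[onz(m,u,v,.051)[:2].round(4) for u,v in [(263,120),(354,121),(266,341),(348,341)]]
print(P,np.mean(P,0)); d=(P[0]+P[1]-P[2]-P[3]); print(np.arctan2(d[1],d[0]),np.hypot(*d)/2)
print('grasp axis px', [proj(m,(.521,-.1612,.051))])
```

```text
[array([ 0.5906, -0.1431]), array([ 0.5877, -0.1937]), array([ 0.4553, -0.1344]), array([ 0.453 , -0.1865])] [ 0.52165  -0.164425]
-0.05882095656569244 0.13523388073999804
grasp axis px [(np.float64(302.35615907941286), np.float64(239.47830399901514))]
```

>>> apply_moves(
  motion=[
    {"ax": 0.09, "ay": -0.06, "az": 0.06, "tx": 0.9, "ty": 0.28, "tz": -0.1, "gripper": 1},
    {"ax": 0, "ay": 0, "az": 0, "tx": 1, "ty": 0, "tz": 0, "gripper": 1},
    {"ax": 0, "ay": 0, "az": 0, "tx": 1, "ty": 0, "tz": 0, "gripper": 1},
    {"ax": 0, "ay": 0, "az": 0, "tx": 1, "ty": 0, "tz": 0, "gripper": 1},
    {"ax": 0, "ay": 0, "az": 0, "tx": 0.8, "ty": 0, "tz": 0, "gripper": 1},
  ],
)

```text
clock: 3.28
position: [0.5219, -0.1638, 0.0282]
tcp_rot: [0.513, 0.487, -0.512, 0.487]
contact_force: [-0.0, 1.1, -0.6]
gripper_width: 0.0918
```

Run:
```python
from h import *
plan(.521,-.163,.012,-.057,-1)
```

```text
s -1 turn/0.15 [ 0.03 -0.01 -0.01] shift/20mm (now axes) [ 0.81 -0.05 -0.04] (final axes) [ 0.81 -0.05 -0.04]
t 3.27 p [ 0.5219 -0.1638  0.0282] tool axes x,z [ 0.001  0.001 -1.   ] [-0.052 -0.999 -0.001] F [-0.03  1.06 -0.63] M [ 0.023 -0.021  0.009] w 0.0918 q [ 0.31  0.56 -0.08  1.97  0.07  0.61 -1.45]
```

>>> apply_moves(
  motion=[
    {"ax": 0, "ay": 0, "az": 0, "tx": 0.6, "ty": 0, "tz": 0, "gripper": 1},
    {"ax": 0, "ay": 0, "az": 0, "tx": 0.1, "ty": 0, "tz": 0, "gripper": 0.3},
    {"ax": 0, "ay": 0, "az": 0, "tx": 0, "ty": 0, "tz": 0, "gripper": 0.3},
    {"ax": 0, "ay": 0, "az": 0, "tx": 0, "ty": 0, "tz": 0, "gripper": 0.3},
    {"ax": 0, "ay": 0, "az": 0, "tx": 0, "ty": 0, "tz": 0, "gripper": 0.3},
  ],
  squeeze=32,
)

```text
clock: 3.9
position: [0.5224, -0.1642, 0.014]
tcp_rot: [0.514, 0.486, -0.512, 0.487]
contact_force: [0.1, 2.1, -0.4]
gripper_width: 0.0539
```

Run:
```python
from h import *
plan(.521,-.163,.16,-.057,-1)
```

```text
s -1 turn/0.15 [ 0.03 -0.   -0.01] shift/20mm (now axes) [-7.3  -0.06 -0.06] (final axes) [-7.3  -0.07 -0.05]
t 3.9 p [ 0.5224 -0.1642  0.014 ] tool axes x,z [ 0.002  0.001 -1.   ] [-0.052 -0.999 -0.001] F [ 0.15  2.1  -0.36] M [-0.12   0.044 -0.025] w 0.0539 q [ 0.31  0.59 -0.08  1.97  0.08  0.58 -1.45]
```

>>> apply_moves(
  motion=[
    {"ax": 0, "ay": 0, "az": 0, "tx": -0.3, "ty": 0, "tz": 0, "gripper": 0.3},
    {"ax": 0, "ay": 0, "az": 0, "tx": -0.7, "ty": 0, "tz": 0, "gripper": 0.3},
    {"ax": 0, "ay": 0, "az": 0, "tx": -1, "ty": 0, "tz": 0, "gripper": 0.3},
    {"ax": 0, "ay": 0, "az": 0, "tx": -1, "ty": 0, "tz": 0, "gripper": 0.3},
    {"ax": 0, "ay": 0, "az": 0, "tx": -1, "ty": 0, "tz": 0, "gripper": 0.3},
    {"ax": 0, "ay": 0, "az": 0, "tx": -0.8, "ty": 0, "tz": 0, "gripper": 0.3},
    {"ax": 0, "ay": 0, "az": 0, "tx": -0.3, "ty": 0, "tz": 0, "gripper": 0.3},
    {"ax": 0, "ay": 0, "az": 0, "tx": 0, "ty": 0, "tz": 0, "gripper": 0.3},
    {"ax": 0, "ay": 0, "az": 0, "tx": 0, "ty": 0, "tz": 0, "gripper": 0.3},
  ],
)

```text
clock: 5.03
position: [0.517, -0.1632, 0.1189]
tcp_rot: [-0.512, -0.489, 0.514, -0.484]
contact_force: [-0.4, 0.0, -8.8]
gripper_width: 0.0537
```

Run:
```python
from h import *
plan(.521,-.163,.12,-.057,-1)
snap('side','s1.png')
```

```text
s -1 turn/0.15 [ 0.03 -0.02  0.05] shift/20mm (now axes) [-0.06  0.2  -0.02] (final axes) [-0.06  0.2  -0.02]
t 5.03 p [ 0.517  -0.1632  0.1189] tool axes x,z [-0.007  0.003 -1.   ] [-0.052 -0.999 -0.002] F [-0.43  0.01 -8.82] M [ 0.04  -0.018  0.047] w 0.0537 q [ 0.32  0.42 -0.1   1.94  0.05  0.8  -1.43]
```

View pics/s1.png

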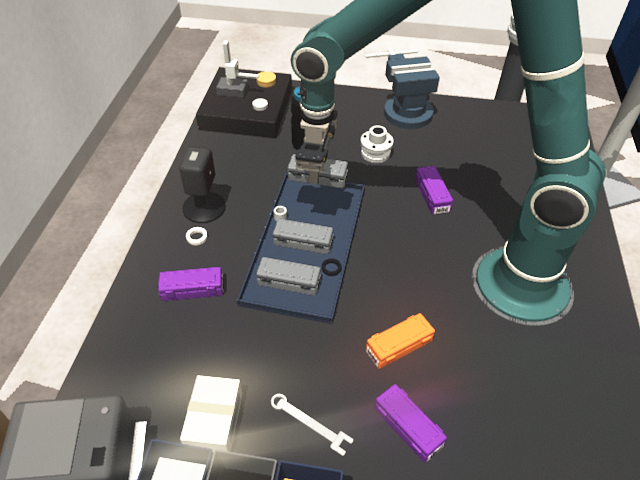

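>>> apply_moves(
  motion=[
    {"ax": 0, "ay": 0, "az": 0.8, "tx": 0, "ty": 0, "tz": 0, "gripper": 0.3},
    {"ax": 0, "ay": 0, "az": 1, "tx": 0, "ty": 0, "tz": 0, "gripper": 0.3},
    {"ax": 0, "ay": 0, "az": 0.8, "tx": 0, "ty": 0, "tz": 0, "gripper": 0.3},
    {"ax": 0, "ay": 0, "az": 0, "tx": 0, "ty": 0, "tz": 0, "gripper": 0.3},
    {"ax": 0, "ay": 0, "az": 0, "tx": 0, "ty": 0, "tz": 0, "gripper": 0.3},
    {"ax": 0, "ay": 0, "az": 0, "tx": 0, "ty": 0, "tz": 0, "gripper": 0.3},
    {"ax": 0, "ay": 0, "az": 0, "tx": 0, "ty": 0, "tz": 0, "gripper": 0.3},
    {"ax": 0, "ay": 0, "az": 0, "tx": 0, "ty": 0, "tz": 0, "gripper": 0.3},
  ],
)

```text
clock: 6.08
position: [0.5174, -0.1617, 0.1158]
tcp_rot: [0.597, 0.382, -0.41, 0.574]
contact_force: [-0.5, 0.2, -7.7]
gripper_width: 0.0539
```

Run:
```python
from h import *
plan(.521,-.163,.12,-.057,-1)
```

```text
s -1 turn/0.15 [ 0.04 -0.04 -2.54] shift/20mm (now axes) [-0.13  0.25  0.06] (final axes) [-0.21  0.18  0.05]
t 6.08 p [ 0.5174 -0.1617  0.1158] tool axes x,z [ 0.372 -0.014 -0.928] [-0.049 -0.999 -0.004] F [-0.55  0.21 -7.66] M [0.084 0.977 0.006] w 0.0539 q [ 0.5   0.3  -0.23  2.22 -0.1   0.26 -1.23]
```

>>> apply_moves(
  motion=[
    {"ax": 0, "ay": 0, "az": -0.8, "tx": 0, "ty": 0, "tz": 0, "gripper": 0.3},
    {"ax": 0, "ay": 0, "az": -1, "tx": 0, "ty": 0, "tz": 0, "gripper": 0.3},
    {"ax": 0, "ay": 0, "az": -0.74, "tx": 0, "ty": 0, "tz": 0, "gripper": 0.3},
    {"ax": 0, "ay": 0, "az": 0, "tx": 0, "ty": 0, "tz": 0, "gripper": 0.3},
    {"ax": 0, "ay": 0, "az": 0, "tx": 0, "ty": 0, "tz": 0, "gripper": 0.3},
    {"ax": 0, "ay": 0, "az": 0, "tx": 0, "ty": 0, "tz": 0, "gripper": 0.3},
  ],
)

```text
clock: 6.82
position: [0.5179, -0.1617, 0.1154]
tcp_rot: [-0.512, -0.489, 0.513, -0.485]
contact_force: [0.3, -0.4, -8.3]
gripper_width: 0.0541
```

Run:
```python
from h import *
plan(.521,-.163,.12,-.057,-1)
```

```text
s -1 turn/0.15 [ 0.04 -0.02  0.03] shift/20mm (now axes) [-0.23  0.16  0.05] (final axes) [-0.23  0.16  0.05]
t 6.83 p [ 0.5179 -0.1617  0.1154] tool axes x,z [-0.005  0.003 -1.   ] [-0.05  -0.999 -0.003] F [ 0.29 -0.39 -8.29] M [ 0.016 -0.09   0.015] w 0.0541 q [ 0.3   0.42 -0.07  1.94  0.04  0.79 -1.41]
```

>>> apply_moves(
  motion=[
    {"ax": 0, "ay": 0, "az": -0.8, "tx": 0, "ty": 0, "tz": 0, "gripper": 0.3},
    {"ax": 0, "ay": 0, "az": -1, "tx": 0, "ty": 0, "tz": 0, "gripper": 0.3},
    {"ax": 0, "ay": 0, "az": -0.8, "tx": 0, "ty": 0, "tz": 0, "gripper": 0.3},
    {"ax": 0, "ay": 0, "az": 0, "tx": 0, "ty": 0, "tz": 0, "gripper": 0.3},
    {"ax": 0, "ay": 0, "az": 0, "tx": 0, "ty": 0, "tz": 0, "gripper": 0.3},
    {"ax": 0, "ay": 0, "az": 0, "tx": 0, "ty": 0, "tz": 0, "gripper": 0.3},
    {"ax": 0, "ay": 0, "az": 0, "tx": 0, "ty": 0, "tz": 0, "gripper": 0.3},
    {"ax": 0, "ay": 0, "az": 0, "tx": 0, "ty": 0, "tz": 0, "gripper": 0.3},
  ],
)

```text
clock: 7.82
position: [0.5138, -0.1641, 0.1171]
tcp_rot: [-0.41, -0.578, 0.598, -0.375]
contact_force: [0.7, -0.3, -8.2]
gripper_width: 0.0538
```

Run:
```python
from h import *
plan(.521,-.163,.12,-.057,-1)
```

```text
s -1 turn/0.15 [ 0.01 -0.02  2.62] shift/20mm (now axes) [-0.27  0.28 -0.07] (final axes) [-0.14  0.36 -0.07]
t 7.83 p [ 0.5138 -0.1641  0.1171] tool axes x,z [-0.382  0.025 -0.924] [-0.057 -0.998 -0.003] F [ 0.68 -0.28 -8.24] M [-0.001 -0.948 -0.017] w 0.0538 q [ 0.23  0.62 -0.03  1.66  0.07  1.25 -1.46]
```

>>> apply_moves(
  motion=[
    {"ax": 0, "ay": 0, "az": 0.8, "tx": 0, "ty": 0, "tz": 0, "gripper": 0.3},
    {"ax": 0, "ay": 0, "az": 1, "tx": 0, "ty": 0, "tz": 0, "gripper": 0.3},
    {"ax": 0, "ay": 0, "az": 0.8, "tx": 0, "ty": 0, "tz": 0, "gripper": 0.3},
    {"ax": 0, "ay": 0, "az": 0, "tx": 0, "ty": 0, "tz": 0, "gripper": 0.3},
    {"ax": 0, "ay": 0, "az": 0, "tx": 0, "ty": 0, "tz": 0, "gripper": 0.3},
    {"ax": 0, "ay": 0, "az": 0, "tx": 0, "ty": 0, "tz": 0, "gripper": 0.3},
  ],
)

```text
clock: 8.57
position: [0.5126, -0.1639, 0.1176]
tcp_rot: [0.515, 0.486, -0.513, 0.485]
contact_force: [-0.0, 0.3, -7.0]
gripper_width: 0.0542
```

Run:
```python
from h import *
plan(.521,-.163,.12,-.057,-1)
```

```text
s -1 turn/0.15 [ 0.01 -0.02 -0.01] shift/20mm (now axes) [-0.12  0.41 -0.07] (final axes) [-0.12  0.41 -0.07]
t 8.57 p [ 0.5126 -0.1639  0.1176] tool axes x,z [ 0.002  0.003 -1.   ] [-0.056 -0.998 -0.003] F [-0.    0.28 -6.96] M [ 0.007  0.018 -0.045] w 0.0542 q [ 0.3   0.41 -0.07  1.95  0.03  0.78 -1.41]
```

>>> apply_moves(
  motion=[
    {"ax": 0, "ay": 0, "az": 0, "tx": 0, "ty": 0, "tz": 0, "gripper": 0.3},
  ],
)

```text
clock: 8.7
position: [0.5133, -0.1637, 0.1172]
tcp_rot: [0.515, 0.487, -0.513, 0.485]
contact_force: [0.5, -0.0, -8.3]
gripper_width: 0.0536
```

Run:
```python
from h import *
plan(.521,-.163,.12,-.057,-1)
print(monitor.state()['moment'])
```

```text
s -1 turn/0.15 [ 0.01 -0.02 -0.  ] shift/20mm (now axes) [-0.14  0.38 -0.06] (final axes) [-0.14  0.38 -0.06]
t 8.7 p [ 0.5133 -0.1637  0.1172] tool axes x,z [ 0.001  0.003 -1.   ] [-0.056 -0.998 -0.003] F [ 0.49 -0.02 -8.27] M [0.051 0.064 0.015] w 0.0536 q [ 0.3   0.41 -0.07  1.95  0.03  0.78 -1.41]
[0.05133072 0.06350543 0.01533068]
```

```bash
cat >> h.py <<'E'
def avg(n=8):
    S=[]
    for i in range(n):
        optics.camera('top'); s=monitor.state()
        a=Ro.from_quat(s['tcp_rot']).as_matrix()[:,0]
        S.append(np.r_[s['contact_force'],s['moment'],a])
    S=np.array(S); m=S.mean(0); 
    print('t',monitor.state()['clock'],'F',m[:3].round(2),'M',m[3:6].round(4),'std',S.std(0)[3:6].round(3),'ax',m[6:].round(4), 'My corr',(m[4]-2.55*m[6]).round(4))
E
python3 - <<'E'
from h import *
avg()
E
```

```text
t 9.1 F [-0.11 -0.09 -7.86] M [ 0.0385  0.0423 -0.0031] std [0.026 0.032 0.023] ax [ 0.0011  0.0031 -1.    ] My corr 0.0395
```

>>> apply_moves(
  motion=[
    {"ax": 0, "ay": 0, "az": 0.8, "tx": 0, "ty": 0, "tz": 0, "gripper": 0.3},
    {"ax": 0, "ay": 0, "az": 1, "tx": 0, "ty": 0, "tz": 0, "gripper": 0.3},
    {"ax": 0, "ay": 0, "az": 0.8, "tx": 0, "ty": 0, "tz": 0, "gripper": 0.3},
    {"ax": 0, "ay": 0, "az": 0, "tx": 0, "ty": 0, "tz": 0, "gripper": 0.3},
    {"ax": 0, "ay": 0, "az": 0, "tx": 0, "ty": 0, "tz": 0, "gripper": 0.3},
    {"ax": 0, "ay": 0, "az": 0, "tx": 0, "ty": 0, "tz": 0, "gripper": 0.3},
    {"ax": 0, "ay": 0, "az": 0, "tx": 0, "ty": 0, "tz": 0, "gripper": 0.3},
    {"ax": 0, "ay": 0, "az": -0.8, "tx": 0, "ty": 0, "tz": 0, "gripper": 0.3},
    {"ax": 0, "ay": 0, "az": -1, "tx": 0, "ty": 0, "tz": 0, "gripper": 0.3},
    {"ax": 0, "ay": 0, "az": -0.8, "tx": 0, "ty": 0, "tz": 0, "gripper": 0.3},
  ],
)

```text
clock: 10.35
position: [0.5141, -0.1644, 0.119]
tcp_rot: [-0.513, -0.486, 0.515, -0.485]
contact_force: [1.2, -0.7, -8.2]
gripper_width: 0.0539
```

>>> apply_moves(
  motion=[
    {"ax": 0, "ay": 0, "az": 0, "tx": 0, "ty": 0, "tz": 0, "gripper": 0.3},
    {"ax": 0, "ay": 0, "az": 0, "tx": 0, "ty": 0, "tz": 0, "gripper": 0.3},
  ],
)

```text
clock: 10.6
position: [0.5173, -0.1634, 0.1185]
tcp_rot: [0.514, 0.486, -0.513, 0.487]
contact_force: [-0.1, -0.2, -8.2]
gripper_width: 0.0537
```

Run:
```python
from h import *
avg()
plan(.521,-.163,.12,-.057,-1)
```

```text
t 11.0 F [-0.14  0.2  -7.76] M [ 0.05   -0.0475  0.0018] std [0.018 0.043 0.029] ax [ 1.3e-03 -4.0e-04 -1.0e+00] My corr -0.0509
s -1 turn/0.15 [ 0.01  0.   -0.01] shift/20mm (now axes) [-0.04  0.19 -0.06] (final axes) [-0.04  0.19 -0.06]
t 11.0 p [ 0.5172 -0.164   0.1192] tool axes x,z [ 0.001 -0.001 -1.   ] [-0.055 -0.999  0.   ] F [-0.17 -0.25 -7.31] M [ 0.069 -0.1    0.032] w 0.0537 q [ 0.27  0.41 -0.03  1.95  0.02  0.78 -1.39]
```

The level-moment difference is 0.09 N m. That falls halfway between a sound case (0) and a rattling one (0.18), so I'll tip it longer and further.

>>> apply_moves(
  motion=[
    {"ax": 0, "ay": 0, "az": -0.8, "tx": 0, "ty": 0, "tz": 0, "gripper": 0.3},
    {"ax": 0, "ay": 0, "az": -1, "tx": 0, "ty": 0, "tz": 0, "gripper": 0.3},
    {"ax": 0, "ay": 0, "az": -1, "tx": 0, "ty": 0, "tz": 0, "gripper": 0.3},
    {"ax": 0, "ay": 0, "az": -0.3, "tx": 0, "ty": 0, "tz": 0, "gripper": 0.3},
    {"ax": 0, "ay": 0, "az": 0, "tx": 0, "ty": 0, "tz": 0, "gripper": 0.3},
    {"ax": 0, "ay": 0, "az": 0, "tx": 0, "ty": 0, "tz": 0, "gripper": 0.3},
    {"ax": 0, "ay": 0, "az": 0, "tx": 0, "ty": 0, "tz": 0, "gripper": 0.3},
    {"ax": 0, "ay": 0, "az": 0, "tx": 0, "ty": 0, "tz": 0, "gripper": 0.3},
  ],
)

```text
clock: 12.0
position: [0.5188, -0.1654, 0.1197]
tcp_rot: [-0.389, -0.59, 0.612, -0.354]
contact_force: [0.7, 1.1, -8.0]
gripper_width: 0.0538
```

Run:
```python
from h import *
avg(4); snap('side','s2.png')
I=cv2.imread('pics/s2.png'); cv2.imwrite('pics/s2c.png',cv2.resize(I[100:230,250:390],None,fx=5,fy=4.5))
```

```text
t 12.2 F [ 0.05  0.03 -7.8 ] M [-0.0149 -1.1409  0.0064] std [0.028 0.008 0.007] ax [-0.4475  0.0249 -0.8939] My corr 0.0002
```

>>> apply_moves(
  motion=[
    {"ax": 0, "ay": 0, "az": 0.8, "tx": 0, "ty": 0, "tz": 0, "gripper": 0.3},
    {"ax": 0, "ay": 0, "az": 1, "tx": 0, "ty": 0, "tz": 0, "gripper": 0.3},
    {"ax": 0, "ay": 0, "az": 1, "tx": 0, "ty": 0, "tz": 0, "gripper": 0.3},
    {"ax": 0, "ay": 0, "az": 0.3, "tx": 0, "ty": 0, "tz": 0, "gripper": 0.3},
    {"ax": 0, "ay": 0, "az": 0, "tx": 0, "ty": 0, "tz": 0, "gripper": 0.3},
    {"ax": 0, "ay": 0, "az": 0, "tx": 0, "ty": 0, "tz": 0, "gripper": 0.3},
    {"ax": 0, "ay": 0, "az": 0, "tx": 0, "ty": 0, "tz": 0, "gripper": 0.3},
  ],
)

```text
clock: 13.12
position: [0.5157, -0.1647, 0.1184]
tcp_rot: [0.514, 0.485, -0.513, 0.487]
contact_force: [0.1, -0.9, -7.4]
gripper_width: 0.054
```

Run:
```python
from h import *
avg(10)
plan(.521,-.163,.12,-.057,-1)
```

```text
t 13.625 F [ 0.27 -0.05 -7.67] M [0.0441 0.0648 0.0088] std [0.022 0.034 0.025] ax [ 3.3e-03 -9.0e-04 -1.0e+00] My corr 0.0562
s -1 turn/0.15 [ 0.    0.01 -0.02] shift/20mm (now axes) [-0.07  0.28 -0.1 ] (final axes) [-0.07  0.28 -0.1 ]
t 13.62 p [ 0.5154 -0.1647  0.1186] tool axes x,z [ 0.004 -0.001 -1.   ] [-0.057 -0.998  0.001] F [ 0.64 -0.13 -7.45] M [0.038 0.112 0.022] w 0.0537 q [ 0.27  0.41 -0.03  1.95  0.02  0.78 -1.39]
```

View pics/s2c.png

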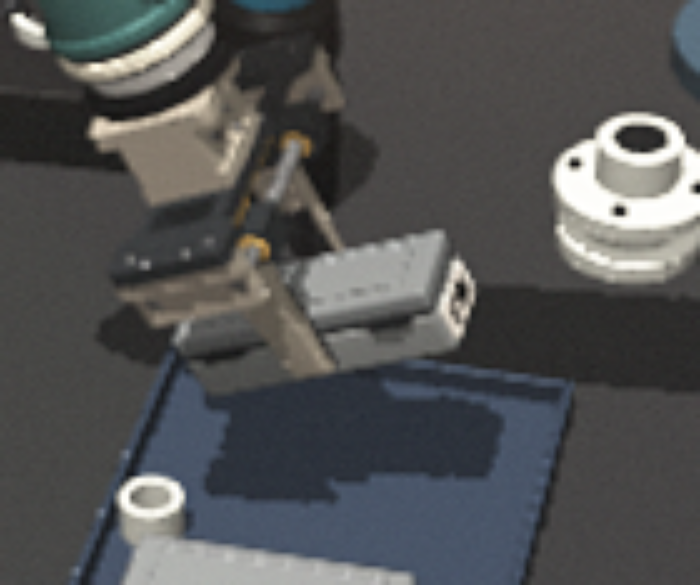

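There is a repeatable level-moment difference of about 0.1 N m, but it needs something to compare against. The picture shows the case tipped far end down and firmly held. I'll set this one back and shake the middle case for comparison.

Run:
```python
from h import *
plan(.522,-.164,.014,-.057,-1)
```

```text
s -1 turn/0.15 [ 0.    0.01 -0.02] shift/20mm (now axes) [ 5.23  0.31 -0.06] (final axes) [ 5.23  0.33 -0.05]
t 13.62 p [ 0.5154 -0.1647  0.1186] tool axes x,z [ 0.004 -0.001 -1.   ] [-0.057 -0.998  0.001] F [ 0.64 -0.13 -7.45] M [0.038 0.112 0.022] w 0.0537 q [ 0.27  0.41 -0.03  1.95  0.02  0.78 -1.39]
```

>>> apply_moves(
  motion=[
    {"ax": 0, "ay": 0, "az": -0.02, "tx": 0.7, "ty": 0.3, "tz": -0.05, "gripper": 0.3},
    {"ax": 0, "ay": 0, "az": 0, "tx": 1, "ty": 0, "tz": 0, "gripper": 0.3},
    {"ax": 0, "ay": 0, "az": 0, "tx": 1, "ty": 0, "tz": 0, "gripper": 0.3},
    {"ax": 0, "ay": 0, "az": 0, "tx": 0.9, "ty": 0, "tz": 0, "gripper": 0.3},
    {"ax": 0, "ay": 0, "az": 0, "tx": 0.6, "ty": 0, "tz": 0, "gripper": 0.3},
    {"ax": 0, "ay": 0, "az": 0, "tx": 0.3, "ty": 0, "tz": 0, "gripper": 0.3},
    {"ax": 0, "ay": 0, "az": 0, "tx": 0, "ty": 0, "tz": 0, "gripper": 0.3},
  ],
)

```text
clock: 14.5
position: [0.5241, -0.1636, 0.0223]
tcp_rot: [0.514, 0.485, -0.514, 0.486]
contact_force: [0.1, -0.3, -8.1]
gripper_width: 0.0536
```

Run:
```python
from h import *
plan(.522,-.164,.014,-.057,-1)
```

```text
s -1 turn/0.15 [ 0.    0.   -0.01] shift/20mm (now axes) [ 0.41 -0.1   0.02] (final axes) [ 0.41 -0.1   0.03]
t 14.5 p [ 0.5241 -0.1636  0.0223] tool axes x,z [ 0.001 -0.001 -1.   ] [-0.056 -0.998  0.   ] F [ 0.07 -0.32 -8.1 ] M [0.048 0.021 0.038] w 0.0536 q [ 0.26  0.57 -0.02  1.97  0.02  0.6  -1.41]
```

>>> apply_moves(
  motion=[
    {"ax": 0, "ay": 0, "az": 0, "tx": 0.2, "ty": -0.1, "tz": 0, "gripper": 0.3},
    {"ax": 0, "ay": 0, "az": 0, "tx": 0.12, "ty": 0, "tz": 0, "gripper": 0.3},
    {"ax": 0, "ay": 0, "az": 0, "tx": 0.08, "ty": 0, "tz": 0, "gripper": 0.3},
  ],
)

```text
clock: 14.88
position: [0.5233, -0.1639, 0.0153]
tcp_rot: [0.515, 0.484, -0.513, 0.487]
contact_force: [1.2, -0.1, -7.7]
gripper_width: 0.054
```

Run:
```python
from h import *
plan(.522,-.164,.014,-.057,-1)
```

```text
s -1 turn/0.15 [ 0.    0.01 -0.03] shift/20mm (now axes) [ 0.07 -0.07  0.01] (final axes) [ 0.07 -0.07  0.01]
t 14.88 p [ 0.5233 -0.1639  0.0153] tool axes x,z [ 0.004 -0.001 -1.   ] [-0.056 -0.998  0.001] F [ 1.23 -0.09 -7.69] M [ 0.056 -0.001  0.028] w 0.054 q [ 0.26  0.58 -0.02  1.98  0.03  0.58 -1.41]
```

>>> apply_moves(
  motion=[
    {"ax": 0, "ay": 0, "az": 0, "tx": 0.1, "ty": 0, "tz": 0, "gripper": 0.3},
    {"ax": 0, "ay": 0, "az": 0, "tx": 0, "ty": 0, "tz": 0, "gripper": 0.3},
  ],
)

```text
clock: 15.12
position: [0.5238, -0.164, 0.0143]
tcp_rot: [0.515, 0.484, -0.513, 0.487]
contact_force: [0.0, -0.6, -6.8]
gripper_width: 0.0537
```

>>> apply_moves(
  motion=[
    {"ax": 0, "ay": 0, "az": -0.02, "tx": 0.1, "ty": 0, "tz": 0, "gripper": 0.3},
    {"ax": 0, "ay": 0, "az": 0, "tx": 0.05, "ty": 0, "tz": 0, "gripper": 0.3},
  ],
)

```text
clock: 15.38
position: [0.5238, -0.164, 0.0141]
tcp_rot: [0.514, 0.485, -0.514, 0.486]
contact_force: [-3.5, 0.8, 1.0]
gripper_width: 0.0536
```

>>> apply_moves(
  motion=[
    {"ax": 0, "ay": 0, "az": 0, "tx": 0, "ty": 0, "tz": 0, "gripper": 1},
    {"ax": 0, "ay": 0, "az": 0, "tx": 0, "ty": 0, "tz": 0, "gripper": 1},
    {"ax": 0, "ay": 0, "az": 0, "tx": 0, "ty": 0, "tz": 0, "gripper": 1},
  ],
)

```text
clock: 15.75
position: [0.527, -0.1648, 0.0157]
tcp_rot: [0.515, 0.483, -0.513, 0.488]
contact_force: [-0.4, 0.5, 0.1]
gripper_width: 0.0816
```

Run:
```python
from h import *
plan(.5315,-.036,.115,-.057,-1)
```

```text
s -1 turn/0.15 [ 0.    0.02 -0.06] shift/20mm (now axes) [-4.98 -0.1  -6.43] (final axes) [-4.96 -0.14 -6.44]
t 15.75 p [ 0.527  -0.1648  0.0157] tool axes x,z [ 0.008 -0.003 -1.   ] [-0.057 -0.998  0.002] F [-0.44  0.46  0.05] M [ 0.034  0.032 -0.042] w 0.0816 q [ 0.26  0.59 -0.02  1.97  0.03  0.58 -1.41]
```

>>> apply_moves(
  motion=[
    {"ax": 0, "ay": 0, "az": 0, "tx": -0.8, "ty": 0, "tz": 0, "gripper": 1},
    {"ax": 0, "ay": 0, "az": -0.05, "tx": -1, "ty": 0, "tz": 0, "gripper": 1},
    {"ax": 0, "ay": 0, "az": 0, "tx": -1, "ty": 0, "tz": 0, "gripper": 1},
    {"ax": 0, "ay": 0, "az": 0, "tx": -1, "ty": -0.05, "tz": -0.8, "gripper": 1},
    {"ax": 0, "ay": 0, "az": 0, "tx": -0.5, "ty": -0.05, "tz": -1, "gripper": 1},
    {"ax": 0, "ay": 0, "az": 0, "tx": 0, "ty": -0.05, "tz": -1, "gripper": 1},
    {"ax": 0, "ay": 0, "az": 0, "tx": 0, "ty": 0, "tz": -1, "gripper": 1},
    {"ax": 0, "ay": 0, "az": 0, "tx": 0, "ty": 0, "tz": -1, "gripper": 1},
    {"ax": 0, "ay": 0, "az": 0, "tx": 0, "ty": 0, "tz": -1, "gripper": 1},
  ],
)

```text
clock: 16.88
position: [0.5341, -0.0481, 0.1137]
tcp_rot: [0.517, 0.48, -0.513, 0.489]
contact_force: [-0.3, 0.0, -0.8]
gripper_width: 0.0922
```

Run:
```python
from h import *
import pickle
m=optics.camera_model('wrist'); im=snap('wrist','w2.png'); pickle.dump(m,open('w2.pkl','wb'))
plan(.5315,-.036,.012,-.057,-1)
```

```text
s -1 turn/0.15 [-0.    0.02 -0.08] shift/20mm (now axes) [ 5.09 -0.24 -0.44] (final axes) [ 5.09 -0.17 -0.43]
t 16.93 p [ 0.5344 -0.0447  0.1138] tool axes x,z [ 0.012 -0.003 -1.   ] [-0.058 -0.998  0.002] F [0.95 1.79 0.65] M [0.21  0.028 0.03 ] w 0.0918 q [ 0.06  0.41 -0.05  1.97  0.03  0.75 -1.64]
```

View pics/w2.png

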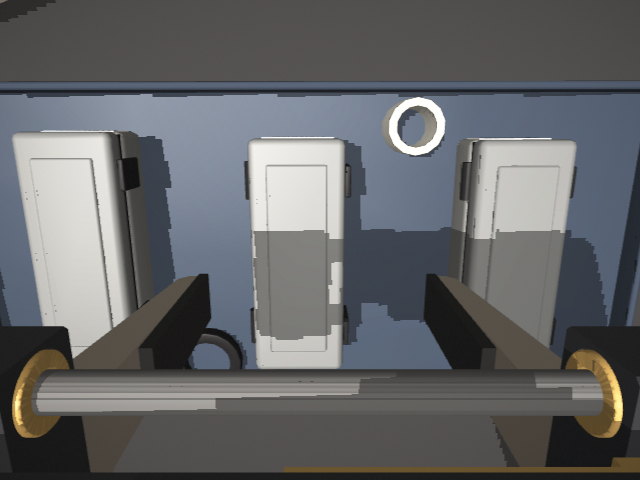

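The middle case lies between the fingers with its far edge at (249–345,139). The right case stands flat again at (520,150).

Run:
```python
from h import *
import pickle; m=pickle.load(open('w2.pkl','rb'))
for e in [(249,140,345,140),(257,367,342,367),(472,140,575,142)]:
    print((onz(m,e[0],e[1],.051)+onz(m,e[2],e[3],.051))/2)
```

```text
[ 0.59945091 -0.04167804  0.051     ]
[ 0.46430442 -0.03354109  0.051     ]
[ 0.59154123 -0.16350142  0.051     ]
```

>>> apply_moves(
  motion=[
    {"ax": 0, "ay": 0, "az": -0.08, "tx": 0.8, "ty": -0.15, "tz": -0.2, "gripper": 1},
    {"ax": 0, "ay": 0, "az": 0, "tx": 1, "ty": -0.05, "tz": -0.1, "gripper": 1},
  ],
)

```text
clock: 17.18
position: [0.5324, -0.039, 0.0786]
tcp_rot: [0.515, 0.484, -0.514, 0.487]
contact_force: [-0.3, 0.2, -0.8]
gripper_width: 0.092
```

Run:
```python
from h import *
plan(.5315,-.036,.012,-.057,-1)
```

```text
s -1 turn/0.15 [-0.    0.02 -0.03] shift/20mm (now axes) [ 3.33 -0.07 -0.16] (final axes) [ 3.33 -0.05 -0.15]
t 17.18 p [ 0.5324 -0.039   0.0786] tool axes x,z [ 0.004 -0.003 -1.   ] [-0.057 -0.998  0.003] F [-0.34  0.23 -0.84] M [0.023 0.04  0.008] w 0.092 q [ 0.05  0.46 -0.05  1.99  0.04  0.69 -1.66]
```

>>> apply_moves(
  motion=[
    {"ax": 0, "ay": 0, "az": -0.03, "tx": 1, "ty": 0, "tz": -0.03, "gripper": 1},
    {"ax": 0, "ay": 0, "az": 0, "tx": 1, "ty": 0, "tz": 0, "gripper": 1},
    {"ax": 0, "ay": 0, "az": 0, "tx": 0.8, "ty": 0, "tz": 0, "gripper": 1},
    {"ax": 0, "ay": 0, "az": 0, "tx": 0.25, "ty": 0, "tz": 0, "gripper": 1},
  ],
)

```text
clock: 17.68
position: [0.5303, -0.0411, 0.0115]
tcp_rot: [-0.512, -0.485, 0.517, -0.484]
contact_force: [-0.3, 0.5, 0.0]
gripper_width: 0.0921
```

Run:
```python
from h import *
plan(.532,-.0375,.013,-.057,-1)
```

```text
s -1 turn/0.15 [-0.02  0.03  0.04] shift/20mm (now axes) [-0.07  0.08 -0.18] (final axes) [-0.07  0.08 -0.18]
t 17.68 p [ 0.5303 -0.0411  0.0115] tool axes x,z [-0.006 -0.004 -1.   ] [-0.061 -0.998  0.004] F [-0.31  0.52  0.01] M [ 0.01   0.031 -0.007] w 0.0921 q [ 0.05  0.58 -0.04  2.01  0.05  0.56 -1.66]
```

>>> apply_moves(
  motion=[
    {"ax": 0, "ay": 0.03, "az": 0.04, "tx": -0.1, "ty": 0.08, "tz": -0.15, "gripper": 1},
    {"ax": 0, "ay": 0, "az": 0, "tx": 0, "ty": 0, "tz": 0, "gripper": 0.3},
    {"ax": 0, "ay": 0, "az": 0, "tx": 0, "ty": 0, "tz": 0, "gripper": 0.3},
    {"ax": 0, "ay": 0, "az": 0, "tx": 0, "ty": 0, "tz": 0, "gripper": 0.3},
    {"ax": 0, "ay": 0, "az": 0, "tx": 0, "ty": 0, "tz": 0, "gripper": 0.3},
  ],
  squeeze=32,
)

```text
clock: 18.3
position: [0.5336, -0.0378, 0.0151]
tcp_rot: [0.516, 0.484, -0.514, 0.485]
contact_force: [0.9, 3.3, -1.2]
gripper_width: 0.0541
```

Run:
```python
from h import *
plan(.532,-.0375,.12,-.057,-1)
```

```text
s -1 turn/0.15 [-0.03 -0.01 -0.02] shift/20mm (now axes) [-5.24 -0.06 -0.02] (final axes) [-5.24 -0.08 -0.01]
t 18.3 p [ 0.5336 -0.0378  0.0151] tool axes x,z [ 0.004  0.001 -1.   ] [-0.061 -0.998 -0.001] F [ 0.92  3.29 -1.22] M [ 0.611 -0.055  0.015] w 0.0541 q [ 0.05  0.57 -0.05  2.01  0.05  0.56 -1.66]
```

>>> apply_moves(
  motion=[
    {"ax": 0, "ay": 0, "az": 0, "tx": -0.3, "ty": 0, "tz": 0, "gripper": 0.3},
    {"ax": 0, "ay": 0, "az": 0, "tx": -0.7, "ty": 0, "tz": 0, "gripper": 0.3},
    {"ax": 0, "ay": 0, "az": 0, "tx": -1, "ty": 0, "tz": 0, "gripper": 0.3},
    {"ax": 0, "ay": 0, "az": 0, "tx": -1, "ty": 0, "tz": 0, "gripper": 0.3},
    {"ax": 0, "ay": 0, "az": 0, "tx": -1, "ty": 0, "tz": 0, "gripper": 0.3},
    {"ax": 0, "ay": 0, "az": 0, "tx": -0.9, "ty": 0, "tz": 0, "gripper": 0.3},
    {"ax": 0, "ay": 0, "az": 0, "tx": -0.4, "ty": 0, "tz": 0, "gripper": 0.3},
    {"ax": 0, "ay": 0, "az": 0, "tx": 0, "ty": 0, "tz": 0, "gripper": 0.3},
  ],
)

```text
clock: 19.3
position: [0.528, -0.0386, 0.1244]
tcp_rot: [-0.514, -0.486, 0.516, -0.483]
contact_force: [-0.3, -0.6, -7.4]
gripper_width: 0.0539
```

Run:
```python
from h import *
plan(.532,-.0375,.12,-.057,-1)
```

```text
s -1 turn/0.15 [-0.03 -0.    0.04] shift/20mm (now axes) [ 0.22  0.2  -0.07] (final axes) [ 0.22  0.2  -0.07]
t 19.3 p [ 0.528  -0.0386  0.1244] tool axes x,z [-0.006  0.001 -1.   ] [-0.061 -0.998 -0.   ] F [-0.26 -0.6  -7.4 ] M [ 0.034 -0.047  0.008] w 0.0539 q [ 0.06  0.39 -0.06  1.97  0.03  0.79 -1.65]
```

>>> apply_moves(
  motion=[
    {"ax": 0, "ay": 0, "az": 0.8, "tx": 0, "ty": 0, "tz": 0, "gripper": 0.3},
    {"ax": 0, "ay": 0, "az": 1, "tx": 0, "ty": 0, "tz": 0, "gripper": 0.3},
    {"ax": 0, "ay": 0, "az": 0.9, "tx": 0, "ty": 0, "tz": 0, "gripper": 0.3},
    {"ax": 0, "ay": 0, "az": 0, "tx": 0, "ty": 0, "tz": 0, "gripper": 0.3},
    {"ax": 0, "ay": 0, "az": 0, "tx": 0, "ty": 0, "tz": 0, "gripper": 0.3},
    {"ax": 0, "ay": 0, "az": 0, "tx": 0, "ty": 0, "tz": 0, "gripper": 0.3},
    {"ax": 0, "ay": 0, "az": 0, "tx": 0, "ty": 0, "tz": 0, "gripper": 0.3},
    {"ax": 0, "ay": 0, "az": -0.8, "tx": 0, "ty": 0, "tz": 0, "gripper": 0.3},
    {"ax": 0, "ay": 0, "az": -1, "tx": 0, "ty": 0, "tz": 0, "gripper": 0.3},
    {"ax": 0, "ay": 0, "az": -0.85, "tx": 0, "ty": 0, "tz": 0, "gripper": 0.3},
  ],
)

```text
clock: 20.55
position: [0.5257, -0.0387, 0.1212]
tcp_rot: [-0.512, -0.488, 0.518, -0.481]
contact_force: [0.4, 0.2, -7.7]
gripper_width: 0.0538
```

>>> apply_moves(
  motion=[
    {"ax": 0, "ay": 0, "az": 0, "tx": 0, "ty": 0, "tz": 0, "gripper": 0.3},
    {"ax": 0, "ay": 0, "az": 0, "tx": 0, "ty": 0, "tz": 0, "gripper": 0.3},
  ],
)

```text
clock: 20.8
position: [0.5287, -0.0391, 0.1207]
tcp_rot: [-0.514, -0.487, 0.517, -0.482]
contact_force: [0.2, 0.7, -6.9]
gripper_width: 0.0537
```

Run:
```python
from h import *
avg()
```

```text
t 21.2 F [ 0.08  0.35 -7.3 ] M [ 0.0178 -0.0237  0.0014] std [0.019 0.031 0.035] ax [-0.0084  0.0018 -1.    ] My corr -0.0022
```

>>> apply_moves(
  motion=[
    {"ax": 0, "ay": 0, "az": -0.8, "tx": 0, "ty": 0, "tz": 0, "gripper": 0.3},
    {"ax": 0, "ay": 0, "az": -1, "tx": 0, "ty": 0, "tz": 0, "gripper": 0.3},
    {"ax": 0, "ay": 0, "az": -0.9, "tx": 0, "ty": 0, "tz": 0, "gripper": 0.3},
    {"ax": 0, "ay": 0, "az": 0, "tx": 0, "ty": 0, "tz": 0, "gripper": 0.3},
    {"ax": 0, "ay": 0, "az": 0, "tx": 0, "ty": 0, "tz": 0, "gripper": 0.3},
    {"ax": 0, "ay": 0, "az": 0, "tx": 0, "ty": 0, "tz": 0, "gripper": 0.3},
    {"ax": 0, "ay": 0, "az": 0, "tx": 0, "ty": 0, "tz": 0, "gripper": 0.3},
    {"ax": 0, "ay": 0, "az": 0.8, "tx": 0, "ty": 0, "tz": 0, "gripper": 0.3},
    {"ax": 0, "ay": 0, "az": 1, "tx": 0, "ty": 0, "tz": 0, "gripper": 0.3},
    {"ax": 0, "ay": 0, "az": 0.9, "tx": 0, "ty": 0, "tz": 0, "gripper": 0.3},
  ],
)

```text
clock: 22.45
position: [0.5297, -0.0389, 0.1231]
tcp_rot: [0.517, 0.483, -0.514, 0.485]
contact_force: [0.5, -0.9, -7.9]
gripper_width: 0.0535
```

>>> apply_moves(
  motion=[
    {"ax": 0, "ay": 0, "az": 0, "tx": 0, "ty": 0, "tz": 0, "gripper": 0.3},
    {"ax": 0, "ay": 0, "az": 0, "tx": 0, "ty": 0, "tz": 0, "gripper": 0.3},
  ],
)

```text
clock: 22.7
position: [0.5271, -0.039, 0.1248]
tcp_rot: [0.516, 0.484, -0.515, 0.485]
contact_force: [0.7, 0.5, -7.5]
gripper_width: 0.0536
```

Run:
```python
from h import *
avg()
plan(.532,-.0375,.12,-.057,-1)
```

```text
t 23.1 F [ 0.14  0.02 -7.54] M [0.042  0.0022 0.0001] std [0.023 0.02  0.028] ax [ 1.2e-03  8.0e-04 -1.0e+00] My corr -0.0008
s -1 turn/0.15 [-0.03 -0.01 -0.01] shift/20mm (now axes) [ 0.18  0.26 -0.09] (final axes) [ 0.18  0.26 -0.09]
t 23.1 p [ 0.5266 -0.0389  0.1236] tool axes x,z [ 0.001  0.001 -1.   ] [-0.061 -0.998 -0.001] F [-0.24  0.5  -7.7 ] M [ 0.043 -0.017  0.003] w 0.0538 q [ 0.08  0.39 -0.08  1.97  0.04  0.78 -1.66]
```

The middle case shows no shift (−0.002 vs −0.001 N m), so it's sound. The right one shifted between −0.05 and +0.055 N m in repeated tests, so it rattles. I'll set the middle case back, then fetch the right one again and re-verify it.

>>> apply_moves(
  motion=[
    {"ax": 0, "ay": 0, "az": -0.01, "tx": 0.7, "ty": 0.33, "tz": -0.05, "gripper": 0.3},
    {"ax": 0, "ay": 0, "az": 0, "tx": 1, "ty": 0, "tz": 0, "gripper": 0.3},
    {"ax": 0, "ay": 0, "az": 0, "tx": 1, "ty": 0, "tz": 0, "gripper": 0.3},
    {"ax": 0, "ay": 0, "az": 0, "tx": 1, "ty": 0, "tz": 0, "gripper": 0.3},
    {"ax": 0, "ay": 0, "az": 0, "tx": 0.8, "ty": 0, "tz": 0, "gripper": 0.3},
    {"ax": 0, "ay": 0, "az": 0, "tx": 0.4, "ty": 0, "tz": 0, "gripper": 0.3},
    {"ax": 0, "ay": 0, "az": 0, "tx": 0, "ty": 0, "tz": 0, "gripper": 0.3},
  ],
)

```text
clock: 23.98
position: [0.536, -0.0378, 0.0181]
tcp_rot: [-0.515, -0.485, 0.515, -0.484]
contact_force: [-0.3, -0.2, -6.7]
gripper_width: 0.0541
```

Run:
```python
from h import *
plan(.5335,-.038,.0145,-.06,-1)
```

```text
s -1 turn/0.15 [-0.01 -0.01  0.01] shift/20mm (now axes) [ 0.18 -0.12  0.02] (final axes) [ 0.18 -0.12  0.02]
t 23.98 p [ 0.536  -0.0378  0.0181] tool axes x,z [-0.001  0.001 -1.   ] [-0.061 -0.998 -0.001] F [-0.31 -0.16 -6.74] M [-0.031 -0.081  0.005] w 0.0541 q [ 0.06  0.57 -0.07  2.    0.06  0.58 -1.68]
```

>>> apply_moves(
  motion=[
    {"ax": 0, "ay": 0, "az": 0, "tx": 0.12, "ty": -0.1, "tz": 0, "gripper": 0.3},
    {"ax": 0, "ay": 0, "az": 0, "tx": 0.08, "ty": 0, "tz": 0, "gripper": 0.3},
    {"ax": 0, "ay": 0, "az": 0, "tx": 0.06, "ty": 0, "tz": 0, "gripper": 0.3},
  ],
)

```text
clock: 24.35
position: [0.5346, -0.0377, 0.0151]
tcp_rot: [0.516, 0.485, -0.515, 0.484]
contact_force: [-6.1, 1.0, 9.3]
gripper_width: 0.0537
```

>>> apply_moves(
  motion=[
    {"ax": 0, "ay": 0, "az": 0, "tx": 0, "ty": 0, "tz": 0, "gripper": 1},
    {"ax": 0, "ay": 0, "az": 0, "tx": 0, "ty": 0, "tz": 0, "gripper": 1},
    {"ax": 0, "ay": 0, "az": 0, "tx": 0, "ty": 0, "tz": 0, "gripper": 1},
    {"ax": 0, "ay": 0, "az": 0, "tx": -0.5, "ty": 0, "tz": 0, "gripper": 1},
    {"ax": 0, "ay": 0, "az": 0, "tx": -1, "ty": 0, "tz": 0, "gripper": 1},
    {"ax": 0, "ay": 0, "az": 0, "tx": -1, "ty": 0, "tz": 0, "gripper": 1},
    {"ax": 0, "ay": 0, "az": 0, "tx": -1, "ty": 0, "tz": 0.5, "gripper": 1},
    {"ax": 0, "ay": 0, "az": 0, "tx": -0.5, "ty": 0, "tz": 1, "gripper": 1},
    {"ax": 0, "ay": 0, "az": 0, "tx": 0, "ty": 0, "tz": 1, "gripper": 1},
    {"ax": 0, "ay": 0, "az": 0, "tx": 0, "ty": 0, "tz": 1, "gripper": 1},
  ],
)

```text
clock: 25.6
position: [0.536, -0.1076, 0.1051]
tcp_rot: [0.518, 0.482, -0.51, 0.489]
contact_force: [-0.3, -0.0, -0.1]
gripper_width: 0.0914
```

>>> apply_moves(
  motion=[
    {"ax": 0, "ay": 0, "az": 0, "tx": 0, "ty": 0, "tz": 1, "gripper": 1},
    {"ax": 0, "ay": 0, "az": 0, "tx": 0, "ty": 0, "tz": 1, "gripper": 1},
  ],
)

```text
clock: 25.85
position: [0.5342, -0.1489, 0.1068]
tcp_rot: [0.519, 0.482, -0.509, 0.49]
contact_force: [0.3, 0.2, -0.3]
gripper_width: 0.0919
```

Run:
```python
from h import *
import pickle
m=optics.camera_model('wrist'); im=snap('wrist','w3.png'); pickle.dump(m,open('w3.pkl','wb'))
plan(.523,-.164,.012,-.057,-1)
```

```text
s -1 turn/0.15 [-0.02  0.   -0.12] shift/20mm (now axes) [ 4.73 -0.59  0.61] (final axes) [ 4.74 -0.51  0.61]
t 25.9 p [ 0.5339 -0.1525  0.1069] tool axes x,z [ 0.018 -0.001 -1.   ] [-0.061 -0.998  0.   ] F [ 0.02 -2.1  -0.5 ] M [-0.185  0.025 -0.021] w 0.0916 q [ 0.26  0.44 -0.06  1.93  0.03  0.75 -1.44]
```

View pics/w3.png

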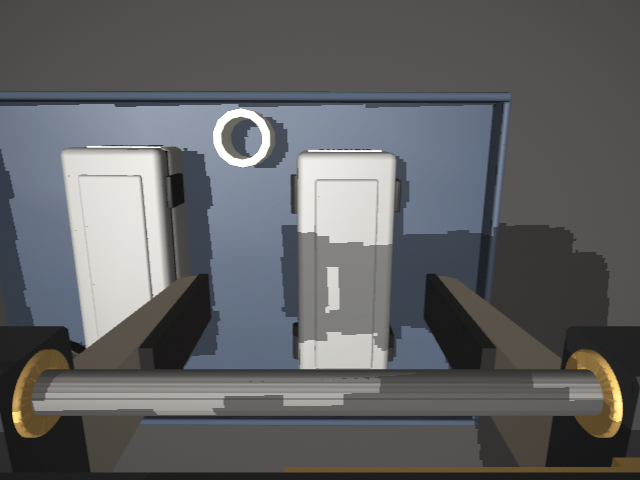

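Both the middle case (115,155) and the right case (345,155) stand flat. Now I'll grasp the right one.

>>> apply_moves(
  motion=[
    {"ax": -0.02, "ay": 0, "az": -0.12, "tx": 0.7, "ty": -0.4, "tz": 0.4, "gripper": 1},
    {"ax": 0, "ay": 0, "az": 0, "tx": 0.8, "ty": -0.15, "tz": 0.15, "gripper": 1},
  ],
)

```text
clock: 26.15
position: [0.5229, -0.163, 0.0768]
tcp_rot: [0.514, 0.485, -0.514, 0.486]
contact_force: [0.4, -0.1, -0.5]
gripper_width: 0.0921
```

Run:
```python
from h import *
plan(.523,-.164,.013,-.057,-1)
```

```text
s -1 turn/0.15 [-0.    0.   -0.01] shift/20mm (now axes) [3.19 0.   0.05] (final axes) [3.19 0.01 0.05]
t 26.15 p [ 0.5229 -0.163   0.0768] tool axes x,z [ 0.002 -0.001 -1.   ] [-0.057 -0.998  0.001] F [ 0.36 -0.1  -0.53] M [0.068 0.091 0.002] w 0.0921 q [ 0.28  0.48 -0.05  1.96  0.04  0.7  -1.42]
```

>>> apply_moves(
  motion=[
    {"ax": 0, "ay": 0, "az": 0, "tx": 1, "ty": 0.05, "tz": 0, "gripper": 1},
    {"ax": 0, "ay": 0, "az": 0, "tx": 1, "ty": 0.05, "tz": 0, "gripper": 1},
    {"ax": 0, "ay": 0, "az": 0, "tx": 0.7, "ty": 0, "tz": 0, "gripper": 1},
    {"ax": 0, "ay": 0, "az": 0, "tx": 0.15, "ty": 0, "tz": 0, "gripper": 1},
  ],
)

```text
clock: 26.65
position: [0.5217, -0.1598, 0.0133]
tcp_rot: [-0.513, -0.488, 0.514, -0.484]
contact_force: [0.7, -0.2, 0.3]
gripper_width: 0.092
```

Run:
```python
from h import *
plan(.523,-.164,.013,-.057,-1)
```

```text
s -1 turn/0.15 [ 0.02 -0.01  0.03] shift/20mm (now axes) [0.01 0.08 0.2 ] (final axes) [0.01 0.08 0.2 ]
t 26.65 p [ 0.5217 -0.1598  0.0133] tool axes x,z [-0.005  0.002 -1.   ] [-0.054 -0.999 -0.002] F [ 0.66 -0.22  0.28] M [-0.019 -0.035  0.006] w 0.092 q [ 0.27  0.59 -0.05  1.97  0.05  0.58 -1.43]
```

>>> apply_moves(
  motion=[
    {"ax": 0, "ay": 0, "az": 0.03, "tx": 0, "ty": 0.08, "tz": 0.2, "gripper": 1},
    {"ax": 0, "ay": 0, "az": 0, "tx": 0, "ty": 0, "tz": 0, "gripper": 0.3},
    {"ax": 0, "ay": 0, "az": 0, "tx": 0, "ty": 0, "tz": 0, "gripper": 0.3},
    {"ax": 0, "ay": 0, "az": 0, "tx": 0, "ty": 0, "tz": 0, "gripper": 0.3},
    {"ax": 0, "ay": 0, "az": 0, "tx": 0, "ty": 0, "tz": 0, "gripper": 0.3},
  ],
  squeeze=32,
)

```text
clock: 27.28
position: [0.5245, -0.1642, 0.0149]
tcp_rot: [0.514, 0.486, -0.512, 0.487]
contact_force: [-0.4, 4.0, -0.6]
gripper_width: 0.0539
```

Run:
```python
from h import *
plan(.523,-.164,.12,-.057,-1)
```

```text
s -1 turn/0.15 [ 0.02 -0.01 -0.02] shift/20mm (now axes) [-5.26 -0.06 -0.02] (final axes) [-5.26 -0.07 -0.01]
t 27.27 p [ 0.5245 -0.1642  0.0149] tool axes x,z [ 0.003  0.002 -1.   ] [-0.054 -0.999 -0.002] F [-0.36  3.99 -0.61] M [0.788 0.078 0.028] w 0.0539 q [ 0.28  0.59 -0.05  1.97  0.05  0.58 -1.42]
```

>>> apply_moves(
  motion=[
    {"ax": 0, "ay": 0, "az": 0, "tx": -0.3, "ty": 0, "tz": 0, "gripper": 0.3},
    {"ax": 0, "ay": 0, "az": 0, "tx": -0.7, "ty": 0, "tz": 0, "gripper": 0.3},
    {"ax": 0, "ay": 0, "az": 0, "tx": -1, "ty": 0, "tz": 0, "gripper": 0.3},
    {"ax": 0, "ay": 0, "az": 0, "tx": -1, "ty": 0, "tz": 0, "gripper": 0.3},
    {"ax": 0, "ay": 0, "az": 0, "tx": -1, "ty": 0, "tz": 0, "gripper": 0.3},
    {"ax": 0, "ay": 0, "az": 0, "tx": -0.9, "ty": 0, "tz": 0, "gripper": 0.3},
    {"ax": 0, "ay": 0, "az": 0, "tx": -0.4, "ty": 0, "tz": 0, "gripper": 0.3},
    {"ax": 0, "ay": 0, "az": 0, "tx": 0, "ty": 0, "tz": 0, "gripper": 0.3},
    {"ax": 0, "ay": 0, "az": 0, "tx": 0, "ty": 0, "tz": 0, "gripper": 0.3},
  ],
)

```text
clock: 28.4
position: [0.5179, -0.163, 0.1229]
tcp_rot: [-0.512, -0.49, 0.515, -0.483]
contact_force: [-0.2, 0.4, -7.3]
gripper_width: 0.0539
```

Run:
```python
from h import *
avg(8)
plan(.606,-.1236,.108,.033,-1)
```

```text
t 28.8 F [-0.3   0.2  -8.01] M [ 0.0461  0.0312 -0.0114] std [0.026 0.038 0.029] ax [-0.0088  0.0043 -1.    ] My corr 0.0536
s -1 turn/0.15 [-0.58 -0.03  0.05] shift/20mm (now axes) [ 0.73  4.27 -2.21] (final axes) [ 0.76  4.44 -1.83]
t 28.8 p [ 0.5185 -0.1631  0.1232] tool axes x,z [-0.008  0.004 -1.   ] [-0.054 -0.999 -0.004] F [ 0.02  0.16 -8.48] M [-0.006  0.06  -0.028] w 0.0538 q [ 0.29  0.41 -0.06  1.93  0.03  0.81 -1.41]
```

>>> apply_moves(
  motion=[
    {"ax": 0, "ay": 0, "az": 0.8, "tx": 0, "ty": 0, "tz": 0, "gripper": 0.3},
    {"ax": 0, "ay": 0, "az": 1, "tx": 0, "ty": 0, "tz": 0, "gripper": 0.3},
    {"ax": 0, "ay": 0, "az": 0.9, "tx": 0, "ty": 0, "tz": 0, "gripper": 0.3},
    {"ax": 0, "ay": 0, "az": 0, "tx": 0, "ty": 0, "tz": 0, "gripper": 0.3},
    {"ax": 0, "ay": 0, "az": 0, "tx": 0, "ty": 0, "tz": 0, "gripper": 0.3},
    {"ax": 0, "ay": 0, "az": 0, "tx": 0, "ty": 0, "tz": 0, "gripper": 0.3},
    {"ax": 0, "ay": 0, "az": 0, "tx": 0, "ty": 0, "tz": 0, "gripper": 0.3},
    {"ax": 0, "ay": 0, "az": -0.8, "tx": 0, "ty": 0, "tz": 0, "gripper": 0.3},
    {"ax": 0, "ay": 0, "az": -1, "tx": 0, "ty": 0, "tz": 0, "gripper": 0.3},
    {"ax": 0, "ay": 0, "az": -0.85, "tx": 0, "ty": 0, "tz": 0, "gripper": 0.3},
  ],
)

```text
clock: 30.05
position: [0.5203, -0.1633, 0.1241]
tcp_rot: [-0.512, -0.489, 0.515, -0.484]
contact_force: [1.6, 0.2, -8.3]
gripper_width: 0.0533
```

>>> apply_moves(
  motion=[
    {"ax": 0, "ay": 0, "az": 0, "tx": 0, "ty": 0, "tz": 0, "gripper": 0.3},
    {"ax": 0, "ay": 0, "az": 0, "tx": 0, "ty": 0, "tz": 0, "gripper": 0.3},
  ],
)

```text
clock: 30.3
position: [0.5238, -0.1623, 0.1237]
tcp_rot: [-0.512, -0.488, 0.513, -0.487]
contact_force: [0.1, 0.8, -7.3]
gripper_width: 0.0537
```

Run:
```python
from h import *
avg(10)
plan(.606,-.1236,.110,.033,-1)
```

```text
t 30.8 F [-0.05 -0.27 -7.75] M [ 0.0282 -0.0803  0.0063] std [0.026 0.03  0.03 ] ax [-2.5e-03  9.0e-04 -1.0e+00] My corr -0.0739
s -1 turn/0.15 [-0.56 -0.01  0.02] shift/20mm (now axes) [ 0.71  4.   -2.17] (final axes) [ 0.72  4.17 -1.82]
t 30.8 p [ 0.5238 -0.1627  0.1243] tool axes x,z [-0.003  0.001 -1.   ] [-0.051 -0.999 -0.001] F [-0.33 -0.14 -8.16] M [ 0.026 -0.023 -0.011] w 0.0535 q [ 0.26  0.41 -0.02  1.93  0.01  0.81 -1.39]
```

Confirmed again: +0.054 shifted to −0.074 N m, so the right-hand case rattles. Next I'll present it, with a TCP goal of (0.6075, −0.123, 0.114) and yaw 0.033.

>>> apply_moves(
  motion=[
    {"ax": -0.3, "ay": 0, "az": 0, "tx": 0, "ty": 0.4, "tz": -0.25, "gripper": 0.3},
    {"ax": -0.27, "ay": 0, "az": 0, "tx": 0.1, "ty": 0.7, "tz": -0.35, "gripper": 0.3},
    {"ax": 0, "ay": 0, "az": 0, "tx": 0.1, "ty": 0.8, "tz": -0.35, "gripper": 0.3},
    {"ax": 0, "ay": 0, "az": 0, "tx": 0.1, "ty": 0.8, "tz": -0.35, "gripper": 0.3},
    {"ax": 0, "ay": 0, "az": 0, "tx": 0.1, "ty": 0.7, "tz": -0.25, "gripper": 0.3},
    {"ax": 0, "ay": 0, "az": 0, "tx": 0, "ty": 0.3, "tz": -0.1, "gripper": 0.3},
    {"ax": 0, "ay": 0, "az": 0, "tx": 0, "ty": 0, "tz": 0, "gripper": 0.3},
    {"ax": 0, "ay": 0, "az": 0, "tx": 0, "ty": 0, "tz": 0, "gripper": 0.3},
  ],
)

```text
clock: 31.8
position: [0.6031, -0.1244, 0.1145]
tcp_rot: [0.489, 0.512, -0.49, 0.509]
contact_force: [-0.8, 0.5, -7.1]
gripper_width: 0.0539
```

Run:
```python
from h import *
import pickle
pickle.dump(optics.camera_model('wrist'),open('w4.pkl','wb'))
snap('wrist','w4.png'); snap('top','t4.png'); s=snap('side','s4.png')
plan(.6075,-.123,.114,.033,-1)
t=cv2.imread('pics/t4.png')
cv2.imwrite('pics/t4c.png',cv2.resize(t[80:250,290:440],None,fx=3.5,fy=3.5,interpolation=cv2.INTER_CUBIC))
cv2.imwrite('pics/s4c.png',cv2.resize(s[120:250,170:330],None,fx=4.5,fy=4.5,interpolation=cv2.INTER_CUBIC))
```

```text
s -1 turn/0.15 [ 0.06 -0.01  0.02] shift/20mm (now axes) [ 0.04  0.21 -0.07] (final axes) [ 0.04  0.21 -0.07]
t 31.95 p [ 0.6033 -0.1245  0.1148] tool axes x,z [-0.003  0.001 -1.   ] [ 0.041 -0.999 -0.002] F [ 0.23  0.43 -8.19] M [ 0.051 -0.099  0.02 ] w 0.0534 q [ 0.18  0.53 -0.05  1.76  0.03  0.85 -1.4 ]
```

View pics/t4c.png

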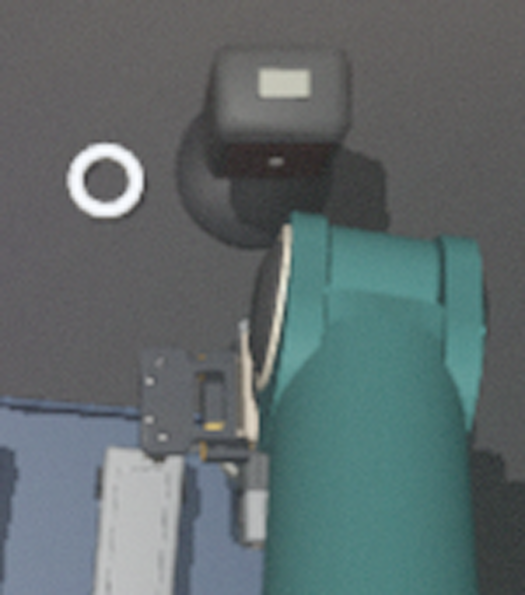

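View pics/s4c.png

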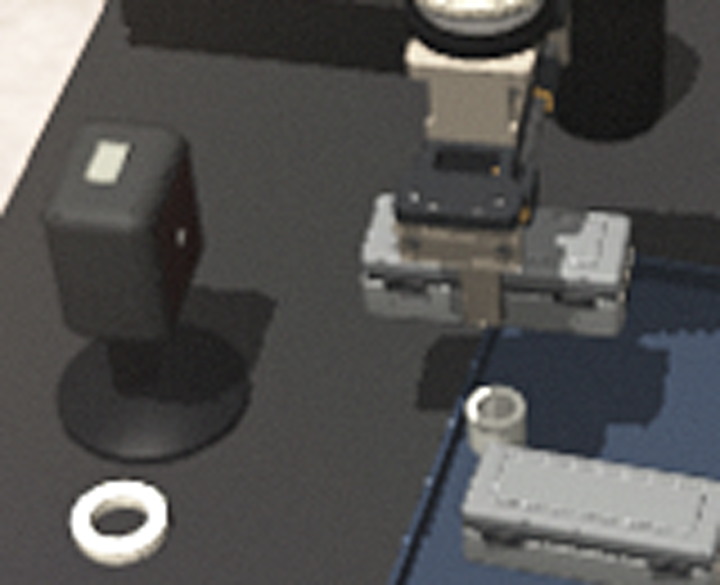

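View pics/w4.png

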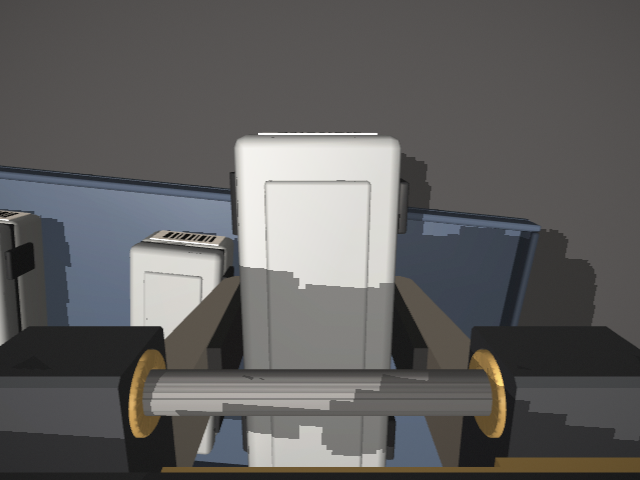

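The case hangs level in front of the scanner and the other cases stand flat. I'll overlay predicted case corners to check height and pitch.

Run:
```python
from h import *
import pickle
s=cv2.imread('pics/s4.png');ms=optics.camera_model('side'); w=cv2.imread('pics/w4.png');mw=pickle.load(open('w4.pkl','rb'))
c=np.array([.6033-.0015,-.1245,.1148+.013]);a=.041
X=np.array([np.cos(a),np.sin(a),0]);Y=np.array([-np.sin(a),np.cos(a),0]);Z=np.array([0,0,1])
S=cv2.resize(s[120:250,170:330],None,fx=4.5,fy=4.5,interpolation=cv2.INTER_CUBIC)
for i in(-1,1):
  for j in(-1,1):
    for k in(-1,1):
      p=c+X*.07*i+Y*.027*j+Z*.023*k
      u,v=proj(ms,p); cv2.circle(S,(int((u-170+.5)*4.5),int((v-120+.5)*4.5)),3,(0,0,255) if j>0 else (0,255,0),-1)
      u,v=proj(mw,p); cv2.circle(w,(int(u),int(v)),3,(0,0,255) if k>0 else(0,255,0),-1)
q=proj(ms,(.776,-.1175,.127)); cv2.circle(S,(int((q[0]-170+.5)*4.5),int((q[1]-120+.5)*4.5)),3,(255,0,255),-1)
for dy in(-.031,.031):
  for dz in(-.033,.033):
    q=proj(ms,(.776-.033*dy,-.1175+dy,.127+dz)); cv2.circle(S,(int((q[0]-170+.5)*4.5),int((q[1]-120+.5)*4.5)),3,(255,255,0),-1)
cv2.imwrite('pics/s4d.png',S);cv2.imwrite('pics/w4d.png',w)
```

```text
(no output)
```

View pics/s4d.png

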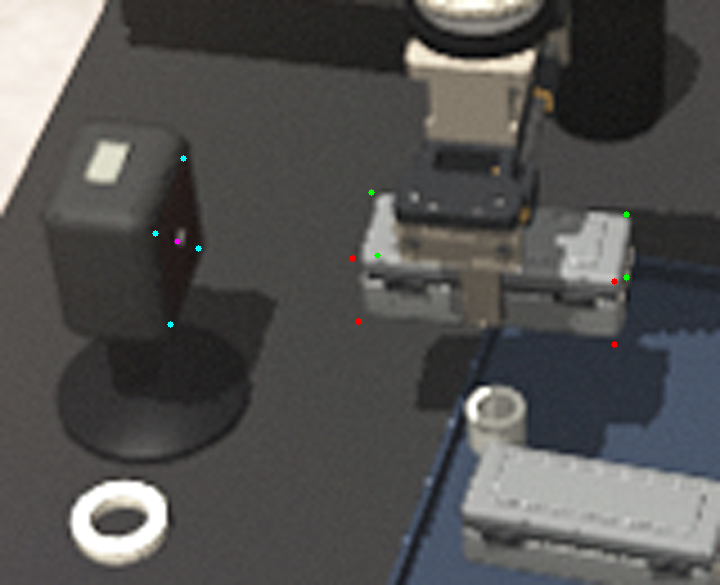

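View pics/w4d.png

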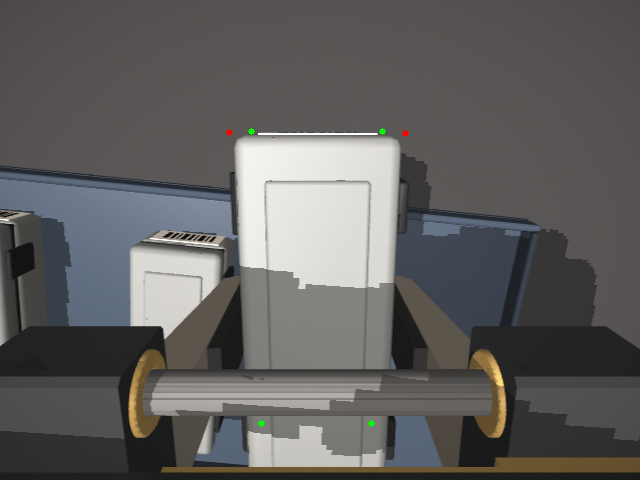

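>>> apply_moves(
  motion=[
    {"ax": 0.05, "ay": 0, "az": 0.02, "tx": 0, "ty": 0.22, "tz": -0.07, "gripper": 0.3},
    {"ax": 0, "ay": 0, "az": 0, "tx": 0, "ty": 0, "tz": 0, "gripper": 0.3},
    {"ax": 0, "ay": 0, "az": 0, "tx": 0, "ty": 0, "tz": 0, "gripper": 0.3},
    {"ax": 0, "ay": 0, "az": 0, "tx": 0, "ty": 0, "tz": 0, "gripper": 0.3},
    {"ax": 0, "ay": 0, "az": 0, "tx": 0, "ty": 0, "tz": 0, "gripper": 0.3},
    {"ax": 0, "ay": 0, "az": 0, "tx": 0, "ty": 0, "tz": 0, "gripper": 0.3},
  ],
)

```text
clock: 32.7
position: [0.6075, -0.1235, 0.1151]
tcp_rot: [0.492, 0.508, -0.491, 0.508]
contact_force: [-0.6, 0.1, -7.4]
gripper_width: 0.0538
```

Run:
```python
from h import *
avg(4); snap('side','s5.png')
plan(.6075,-.123,.114,.033,-1); print(monitor.state()['qvel'].round(3))
```

```text
t 32.9 F [ 0.02  0.47 -8.04] M [ 0.0411 -0.0408  0.0247] std [0.02  0.037 0.016] ax [ 8.0e-04  1.3e-03 -1.0e+00] My corr -0.0428
s -1 turn/0.15 [-0.   -0.01 -0.01] shift/20mm (now axes) [ 0.06  0.   -0.02] (final axes) [ 0.06  0.   -0.02]
t 32.95 p [ 0.6075 -0.1235  0.1151] tool axes x,z [ 0.001  0.001 -1.   ] [ 0.032 -0.999 -0.001] F [-0.79 -0.16 -7.65] M [ 0.102 -0.004 -0.013] w 0.0538 q [ 0.18  0.53 -0.04  1.76  0.03  0.85 -1.41]
[-0.    -0.001  0.    -0.001  0.    -0.001  0.001]
```

View pics/s5.png

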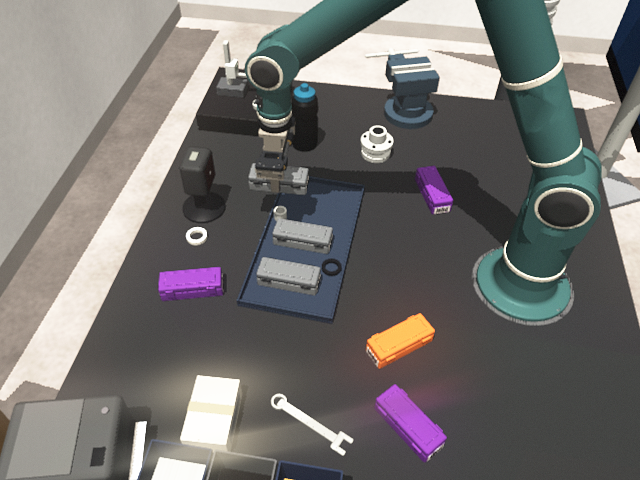

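The case is level and still at (278,178), facing the scanner at (198,170). The other two cases stand flat in the tray at (302,236) and (289,275), and the bystanders haven't moved.

```bash
python3 -c "
from h import *
print(arm.sign_off())"
```

```text
the job is handed in; nothing more can be done
None
```

The right-hand case (lowest y) is the one that rattles. The gripper now holds it still in front of the scanner, and I've handed the job in at about 33 s of the 72 s allowed.

- **Finding it:** I lifted and shook the right case first. The wrist moment with the case level shifted between about −0.05 and +0.055 N m, depending on which end had been down. That is only about half to two-thirds of the ±0.09 N m I expected. I set that case back and shook the middle one for comparison; it showed no shift (−0.002 against −0.001 N m), so I put it back flat and let go. I then picked up the right case again and shook it once more: +0.054 changed to −0.074 N m, which settled it. The left case never needed lifting.
- **Presented pose:** By my measurements, the case centre is about 1 mm above the 127 mm window height. It is level to about 1 mrad and lined up with the window's yaw of about 0.03 rad. The near label is about 100 mm from the window.
- **Last checks:** The joints were at rest and the wrist carried about 8 N, which is just the case. The final side picture shows the other two cases flat in the tray and the bystanders where they were.
- **Disagreement:** In the side picture the gap to the window looked about 3 mm longer than calculated, within calibration and corner-rounding error. The wrist camera agreed with the calculated position to about 1 mm.

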